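# Take the portion clip off the syrup pump

## Task

Take the orange portion clip off the pump stem of the syrup dispenser: with the oyster knife from the wooden block, slide the blade down between the back of the clip and the stem and ease the clip off so that it stays lying on the dispenser's lid, keeping the fingers off the clip until it is free of the stem. Then lay the clip flat in the middle of the cork coaster, and only after that press the pump head fully down, to its full stroke, and let it come all the way up again. Finish with the knife standing back in its block, guard down on the wood, and leave the tumbler, mug and jigger where they stand.

Things in the scene. Friction and masses are not known exactly. Their poses are not given: they have to be found in the camera images.
- dispenser: Stainless push-pump syrup dispenser, empty, held fast to the glass by its suction foot. Canister 100 mm across; lid 104 mm across, its flat top 126 mm above the glass, with a rim 3 mm wide standing 3 mm proud. Origin on the glass on the canister's axis. A thin spout points along +x, to 82 mm from the axis, 27 to 60 mm above the lid's flat top. Lid, stem, clip and blade are smooth (friction 0.2)
- stem (a point): Point on the pump stem's vertical axis at the lid's flat top. The stem is a polished rod 16 mm in diameter that rises 40 mm from the lid to the underside of the pump head and moves with the head
- pump (a joint): Pump stroke in m: 0 with the head up, 0.032 fully down. A spring returns it: 5 N to start, 10 N at the bottom. With the clip on the stem it stops at about 0.025
- pump_top (a point): Top centre of the pump head, a steel dome 35 mm across and 25 mm tall; when up, its underside is 40 mm and its top 65 mm above the lid's flat top. It overhangs the clip: knife and gripper have to lean about 30 to 35 degrees from vertical to reach down to it
- clip: Orange spring clip (portion spacer), 30 g, flat on the lid round the stem, its back to the robot's left (within 40 degrees of +y). Origin: underside, on the bore's axis; z up, mouth along +x, back at -x; it comes off along its own -x. x -24 to +9 mm, 24 mm wide, 15 mm high. Foot plate x -24 to -12 mm, 4 mm thick; on it side cheeks to grip, x -23 to -13 mm, up to z 14 mm
- clip_back (a point): Top middle of the clip's back wall, clip frame (-15.5, 0, 15) mm. The wall, 24 mm wide, 3 mm thick, leans back from the stem: inner face from x = -8.3 mm at the lid to -10.5 mm at z = 10 mm and -15.5 mm at z = 15 mm, a funnel for the blade. A blade leaning 35 degrees, tip against the stem, handle out over the clip's back, pushes the clip out 4 to 7 mm as it is lowered to the lid
- clip_mid (a point): Middle of the clip's underside, 8 mm behind its origin (clip x = -8 mm). At each side of the clip a sprung jaw (z 0 to 10 mm, 23 mm over both, 17 mm between) runs forward to a hook past the stem. About 7 N along -x spreads the jaws; after about 6 mm the hooks pass the stem's widest part and the clip slips free, to lie 12 to 20 mm off: draw the lowered blade back along -x about 8 mm
- oyster_knife: Oyster knife, 90 g, standing upright in the block. Origin at the centre of the guard's underside; z up along the handle, the blade runs along -z. Blade 70 mm long, 11 mm wide along y, a wedge in thickness along x: 2.4 mm at the tip, 9 mm at the guard, the same on both faces, smooth. Guard 28 x 32 x 4 mm. Wooden handle 20 mm (x) by 24 mm (y), from 4 to 72 mm above the origin
- knife_tip (a point): Centre of the blade's tip, 70 mm below the knife's origin along its -z
- knife_grip (a point): On the handle, 36 mm above the knife's origin
- knife_block: Pale wooden block, fixed, 66 (x) x 84 (y) x 78 mm high, with one vertical slot right through it, 17 mm (x) by 19 mm (y), at its centre. The knife hangs in it with its guard flat on the top, knife x and y along block x and y (either way round). Origin at the centre of its underside
- coaster: Round cork coaster, fixed, 100 mm across and 5 mm thick, origin at the centre of its underside
- tumbler: Cut-glass tumbler, 80 mm across, 95 mm tall; origin at the centre of its base. Bystander
- mule_mug: Copper-toned steel mug, 87 mm across, 90 mm tall, brass handle along its +y reaching 76 mm from its axis; origin at the centre of its base. Bystander
- jigger: Small steel jigger, 42 mm across, 82 mm tall; origin at its base. Bystander
Mind the look-alikes: they are no part of the job. What is shaped like the dispenser but green or purple is not meant.

How it is judged:
On the way, in this order (a step that is already met when the one before it is completed fails the run):
1. the knife's tip has been slid down between the clip's back and the stem, with the clip still on the stem (x of knife_tip in the frame of clip between -0.018 and 0.002 m and y of knife_tip in the frame of clip between -0.009 and 0.009 m and z of knife_tip in the frame of clip between -0.004 and 0.01 m and horizontal distance between clip and stem below 0.011 m), for 0.1 s.
2. the clip is off the stem and lies at rest on the dispenser's lid (horizontal distance between clip and stem between 0.0115 and 0.05 m and z of clip in the frame of dispenser between 0.12 and 0.135 m and angle between clip's own z axis and vertical below 0.2 rad and linear speed of clip below 0.02 m/s), for 0.2 s.
3. the clip lies flat on the cork coaster, let go (horizontal distance between clip_mid and coaster below 0.035 m and height (world z) of clip between 0.002 and 0.009 m and angle between clip's own z axis and vertical below 0.12 rad and linear speed of clip below 0.02 m/s and contact force between the fingers and clip below 0.05 N), for 0.2 s.
4. the pump is pressed fully down (value of joint pump above 0.029 m), for 0.05 s.
At the end, for the whole second after the job is handed in: The clip lies flat on the coaster (its middle within 35 mm of the coaster's centre), let go and at rest; the knife stands upright in its block with its guard on the block's top (within 4 mm in height); the pump head is fully up again (within 3 mm) (all of step 3 and horizontal distance between oyster_knife and knife_block below 0.009 m and z of oyster_knife in the frame of knife_block between 0.074 and 0.082 m and angle between oyster_knife's own z axis and vertical below 0.1 rad and linear speed of oyster_knife below 0.02 m/s and value of joint pump below 0.003 m); the robot touches nothing.
It fails at once if the fingers touch the clip while it is still on the stem (contact force between the fingers and clip above 0.5 N and distance between clip and stem below 0.0105 m).
It fails at once if the tumbler, mug or jigger is moved by more than 20 mm (distance of any of tumbler, mule_mug, jigger from where it was at the start of the episode above 0.02 m).
It also fails if it takes over 72 s, if anything falls off the work surface, if the arm or the gripper's body presses on something with over 40 N, if the wrist force passes 120 N, or if a joint passes its speed limit or range.

## Robot

A 6-joint arm with a two-finger parallel gripper is mounted at the origin on the work surface. World frame = base frame: x ahead of the robot, y to its left, z up, the work surface at z = 0. Lengths are in m, angles in rad, forces in N, time in s.
With the tool pointing down it reaches from about 0.4 to 0.925 m from the base axis. Payload 12.5 kg.
Tool frame: the origin (TCP) lies at the very end of the fingers, on their centre line; the grasp point (between the pads) lies 19 mm behind it (hold_point_z is the distance from the TCP to the grasp point, in m); z points along the fingers, y is the line along which they close (so a half turn about z gives the same grasp; the last joint's range is limited). The gripper opens to 95 mm and grips with 3 to 60 N. Pads are 20 mm wide; open, the fingers measure 119 mm over their backs; the gripper's body (75 mm by 180 mm) begins 59 mm behind the grasp point.
Start: joints at [-1.364, 0.491, 1.559, -0, 1.092, -0.106], TCP at [0.192, -0.595, 0.215] pointing down, gripper open.
Joint ranges: [-3.1, 3.1], [-0.84, 2.19], [0.05, 2.79], [-1.13, 4.28], [0.06, 2.93], [-2.69, 2.69]. Speed limits (rad/s): [2.22, 2.22, 2.79, 3.14, 3.14, 3.14].

## Interface

Orientations are given as a 3x3 rotation matrix whose columns are the frame's x, y, z axes.
In Python, from station import sense, read_camera, get_calibration, hand_in, find_in, outline_of, place_of, hold_point_z gives the robot as it stands.
- The arm moves only by the shell command python3 -m jog 'ROWS' [FORCE]. ROWS is a JSON object of lists of equal length, an entry for each row: "jaw": the opening, from 0 (shut) to 1 (fully open); "linear": the shift along the tool's x, y, z in mm, a list of three; "yaw": the turn about the tool's z in rad. A call has 1 to 8 rows; each row shifts and turns the commanded pose from where the row before left it, along the tool's axes as they then stand; what a row does not reach is not made up. A row lasts 1/12 s, in which the tool goes at most 41.7 mm and 7.16 degrees, less where a joint would pass 70% of its speed; a pose out of reach is approached as far as the arm can. A call is refused whole if a number of a shift passes 41.7 or a number of a turn 0.125, either way. A call with a gripper value outside its range is refused whole. The fingers move at their own pace and stop on an object; FORCE is the grip in N (left out, the last holds). Time passes only in rows, so rows that do not move let the fingers close. It gives the time, the measured TCP pose, the force, the opening and the grip force at its end, in the units of the state.
- sense(): the state, without advancing time (a new reading comes with each control period).
- read_camera(name): name is "scene" or "top" or "wrist"; returns the picture (384x512x3 uint8, red, green, blue); there is no depth.
- get_calibration(name): a dict with "fx", "fy", "cx", "cy" (pixels), "R" (3x3) and "t" (3): a world point X has camera coordinates R X + t; the wrist camera has in their place "mount" (4x4, takes a point from camera to tool coordinates, whose origin is the TCP and whose axes are the flange's). Camera axes: x right, y down, z forward; pixel columns grow to the right and rows downward; lengths in m; the calibration is good to about 2 mm. A picture is of the moment at which its call begins: read the wrist's pose just before it. get_calibration takes no time and is no camera call.
- hand_in(): hands the job in; it is judged then, once.
Trained networks look in the newest picture that a camera, given by its name, has taken for a name from the list of things; names that differ only in an ending like _2 or _b are one class to them, and where a whole thing is asked for, a point or a joint stands for the part that bears it (a point fixed in the world has none). Each returns a list of dicts, best first, with "p" (0 to 1); they miss things now and then, are a little off and sometimes report something else, mostly with a low value. They report only what shows in the picture. A call takes as long as a camera call. They do not tell look-alikes from the thing itself.
- find_in(camera, target): "extent" ([left, top, right, bottom] in pixels, round what is visible of it).
- outline_of(camera, target): "pixels" (384x512 bool, what is visible of it) and "extent" ([left, top, right, bottom] in pixels, round what is visible of it).
- place_of(camera, target): "at" ([row, column] in pixels: a listed point, or the origin of a listed thing).
The state is a dict: "time_s": time; "joint_pos": joint angles; "joint_vel": joint speeds; "tau": joint torques, N m; "tcp_pos": TCP position; "ee_rot": TCP orientation; "wrist_force": force on the tool from outside, world axes, zero at the start; "moment": the same for the moment, N m; "width": opening from 0.0 (shut) to 1.0 (fully open); "finger_force": force on a finger pad.
Only numpy, scipy, OpenCV 4.12 (cv2) and the standard library are available. Lean on these libraries where they do the work, as an engineer would, in place of code of your own. Each camera call takes 0.05 s, during which the arm holds its last target. There are 200 camera calls.

## Working session

There is one attempt and no reset: what is moved stays moved. The work goes in short steps, Python scripts to look and compute and a shell command to move; the robot and the scene stay as the last step left them, time stands still between calls to the robot, and variables do not carry over. Pictures are saved under pics/ and viewed, at most 10 in all, crops included, and the job is handed in when it is done.

```bash
ls; mkdir -p pics
cat > h.py <<'E'
import numpy as np, cv2, json
from station import *
def snap(n):
    im=read_camera(n); return im
def save(im,fn,scale=1):
    im=cv2.resize(im,None,fx=scale,fy=scale,interpolation=cv2.INTER_CUBIC) if scale!=1 else im
    cv2.imwrite('pics/'+fn,cv2.cvtColor(im,cv2.COLOR_RGB2BGR))
def cam(n,s=None):
    c=get_calibration(n); K=np.array([[c['fx'],0,c['cx']],[0,c['fy'],c['cy']],[0,0,1]])
    if 'R' in c: return K,np.array(c['R']),np.array(c['t'])
    M=np.array(c['mount']); T=np.eye(4); T[:3,:3]=s['ee_rot']; T[:3,3]=s['tcp_pos']
    W=np.linalg.inv(T@M); return K,W[:3,:3],W[:3,3]
def ray(C,uv):
    K,R,t=C; d=R.T@np.linalg.solve(K,[uv[0],uv[1],1]); return -R.T@t,d
def onz(C,uv,z):
    o,d=ray(C,uv); return o+d*(z-o[2])/d[2]
def proj(C,X):
    K,R,t=C; p=K@(R@np.array(X)+t); return p[:2]/p[2]
def tri(obs):
    A=[];b=[]
    for C,uv in obs:
        o,d=ray(C,uv); d=d/np.linalg.norm(d); P=np.eye(3)-np.outer(d,d); A.append(P); b.append(P@o)
    A=np.vstack(A); b=np.hstack(b); x=np.linalg.lstsq(A,b,rcond=None)[0]; return x,np.linalg.norm(A@x-b)
E
python3 - <<'E'
from h import *
s=sense(); print(s['ee_rot'],s['tcp_pos'],hold_point_z() if callable(hold_point_z) else hold_point_z)
for n in ['scene','top']:
    save(snap(n),n+'0.png',1.5)
    C=cam(n); print(n,'campos',-C[1].T@C[2])
    for t in ['dispenser','stem','pump_top','clip','clip_back','clip_mid','oyster_knife','knife_grip','knife_block','coaster','tumbler','mule_mug','jigger']:
        print(t,[(np.round(r['at'][::-1]).tolist(),round(r['p'],2)) for r in place_of(n,t)])
E
```

```text
pics
[[ 9.51476840e-01  3.07720272e-01 -2.40414262e-04]
 [ 3.07720347e-01 -9.51476222e-01  1.08960981e-03]
 [ 1.06546573e-04 -1.11071886e-03 -9.99999377e-01]] [ 0.19228918 -0.59443108  0.21403961] 0.0188
scene campos [0.81515045 0.53386764 0.69647485]
dispenser [([273.0, 237.0], 0.94), ([240.0, 170.0], 0.89), ([267.0, 142.0], 0.88), ([208.0, 260.0], 0.83), ([357.0, 268.0], 0.6), ([162.0, 135.0], 0.59)]
stem [([200.0, 224.0], 0.97), ([265.0, 106.0], 0.97), ([242.0, 133.0], 0.81), ([368.0, 228.0], 0.8), ([275.0, 198.0], 0.75)]
pump_top [([238.0, 109.0], 0.8), ([373.0, 205.0], 0.77), ([275.0, 174.0], 0.7), ([267.0, 84.0], 0.66), ([197.0, 204.0], 0.58)]
clip [([202.0, 226.0], 0.46)]
clip_back [([204.0, 225.0], 0.54)]
clip_mid [([202.0, 229.0], 0.5), ([168.0, 145.0], 0.44)]
oyster_knife [([167.0, 142.0], 0.63)]
knife_grip [([160.0, 135.0], 0.57), ([197.0, 227.0], 0.36)]
knife_block [([170.0, 167.0], 0.58)]
coaster [([302.0, 309.0], 0.68), ([164.0, 146.0], 0.45)]
tumbler [([131.0, 206.0], 0.55), ([196.0, 205.0], 0.46)]
mule_mug [([198.0, 224.0], 0.69), ([224.0, 353.0], 0.61)]
jigger [([235.0, 206.0], 0.58)]
top campos [ 0.33497478 -0.00895304  1.14298726]
dispenser [([324.0, 221.0], 0.76), ([236.0, 132.0], 0.75), ([225.0, 198.0], 0.57)]
stem [([233.0, 121.0], 0.96), ([226.0, 190.0], 0.94), ([333.0, 227.0], 0.91), ([148.0, 236.0], 0.76)]
pump_top [([223.0, 186.0], 0.87), ([142.0, 233.0], 0.66), ([236.0, 113.0], 0.64), ([341.0, 102.0], 0.16)]
clip [([233.0, 121.0], 0.44)]
clip_back [([223.0, 118.0], 0.6), ([235.0, 132.0], 0.49)]
clip_mid [([234.0, 120.0], 0.57), ([228.0, 120.0], 0.51)]
oyster_knife [([383.0, 156.0], 0.66)]
knife_grip [([389.0, 155.0], 0.47)]
knife_block [([378.0, 157.0], 0.67), ([234.0, 122.0], 0.27)]
coaster [([161.0, 169.0], 0.6)]
tumbler [([338.0, 102.0], 0.55)]
mule_mug [([168.0, 106.0], 0.94)]
jigger [([282.0, 188.0], 0.74)]
```

View pics/scene0.png

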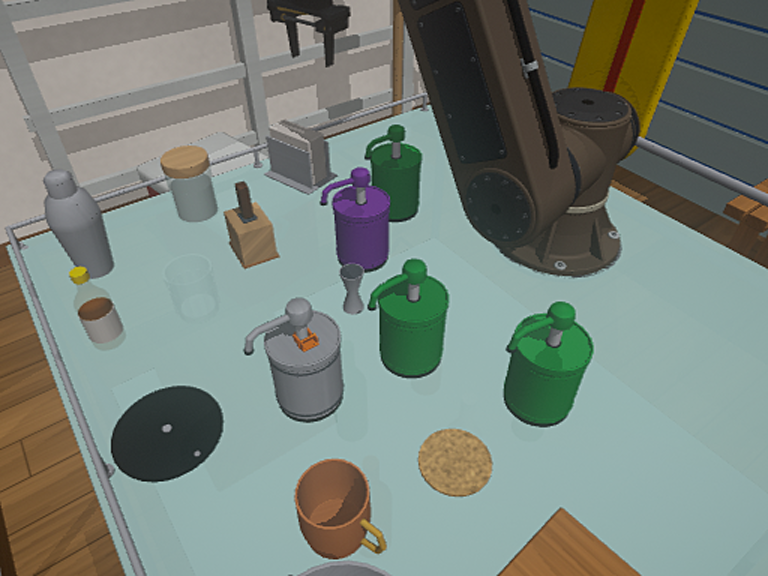

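View pics/top0.png

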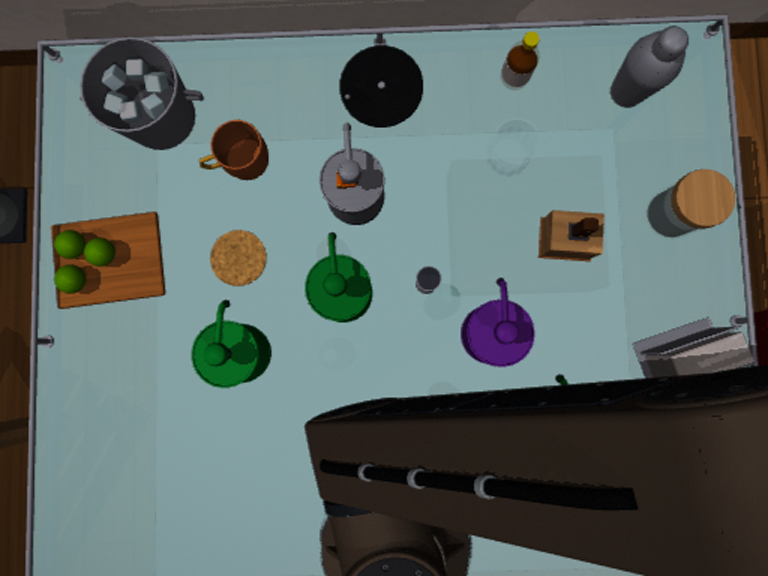

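The wanted dispenser is the bare-steel one with the orange clip: scene (205,240), top (233,121). The green ones (scene (275,215), (365,245), (262,115)) and the purple one (240,150) are look-alikes. Next I'll work out positions, take an enlarged crop, and look at how jog is used.

```bash
python3 -m jog 2>&1 | tail -20
python3 - <<'E'
from h import *
S,T=cam('scene'),cam('top')
for n,a,b in [('stem',(200,224),(233,121)),('pump',(197,204),(236,113)),('block',(170,167),(378,157)),('knife',(167,142),(383,156)),('coaster',(302,309),(161,169)),('tumb',(131,206),(338,102)),('mug',(224,353),(168,106)),('jig',(235,206),(282,188)),('clipback',(204,225),(230,118))]:
    x,e=tri([(S,a),(T,b)]); print(n,x.round(3),round(e,4))
print('coaster',onz(T,(238/1.5,257/1.5),.005),'stem',onz(T,(233,121),.126))
a=cv2.resize(snap('scene')[185:285,150:250],(400,400),interpolation=2)
b=cv2.resize(snap('top')[75:155,200:280],(400,400),interpolation=2)
save(np.hstack([a,b]),'crop.png')
E
```

```text
invalid input
stem [0.598 0.05  0.127] 0.0052
pump [0.599 0.042 0.179] 0.0009
block [ 0.513 -0.319 -0.003] 0.0069
knife [ 0.506 -0.31   0.087] 0.001
coaster [ 0.502  0.258 -0.005] 0.0056
tumb [ 0.668 -0.222  0.002] 0.001
mug [ 0.676  0.238 -0.014] 0.0037
jig [ 0.444 -0.066 -0.003] 0.0015
clipback [0.599 0.059 0.134] 0.0021
coaster [0.49709173 0.25908536 0.005     ] stem [0.59488944 0.05167189 0.126     ]
```

View pics/crop.png

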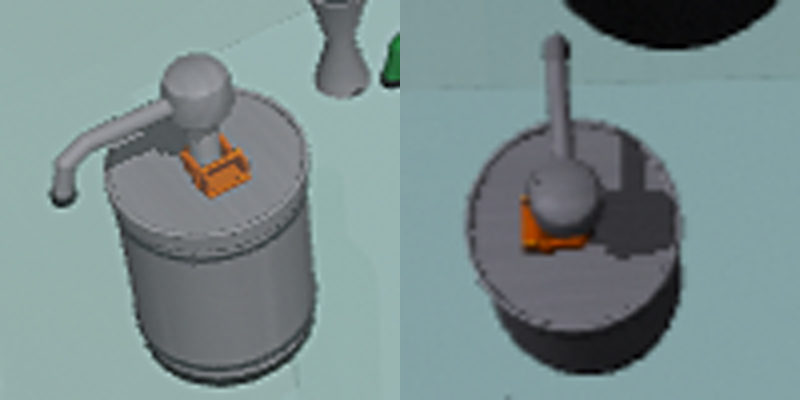

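The crop confirms the bare-steel dispenser with the orange clip at its stem. The clip's back points to +y and a little to -x. Rows only shift and yaw, so I'll find out in free space whether going past the reach limit leans the tool.

```bash
python3 -m jog '{"jaw":[1,1,1,1,1,1,1,1],"linear":[[0,0,-40],[0,0,-40],[0,40,0],[0,40,0],[0,40,0],[0,40,0],[0,40,0],[0,40,0]],"yaw":[0,0,0,0,0,0,0,0]}'; python3 -m jog '{"jaw":[1,1,1,1],"linear":[[0,40,0],[0,40,0],[0,40,0],[0,40,0]],"yaw":[0,0,0,0]}';python3 -m jog '{"jaw":[1,1,1,1],"linear":[[0,40,0],[0,40,0],[0,40,0],[0,40,0]],"yaw":[0,0,0,0]}'; python3 -c "
from h import *
s=sense();print(s['joint_pos'],s['ee_rot'])"
```

```text
time_s: 2.17
tcp_pos: [0.265, -0.8191, 0.2945]
ee_rot: [[0.951, 0.308, 0.0], [0.308, -0.951, 0.0], [0.0, 0.0, -1.0]]
wrist_force: [0.0, -0.2, 0.9]
width: 1.0
finger_force: 0.0
time_s: 2.5
tcp_pos: [0.2882, -0.893, 0.2833]
ee_rot: [[0.951, 0.308, 0.006], [0.308, -0.951, -0.019], [0.0, 0.02, -1.0]]
wrist_force: [-7.9, 22.4, 23.8]
width: 1.002
finger_force: 0.0
time_s: 2.83
tcp_pos: [0.3001, -0.9299, 0.2482]
ee_rot: [[0.951, 0.306, 0.035], [0.308, -0.945, -0.108], [0.0, 0.114, -0.994]]
wrist_force: [0.9, -0.7, 0.6]
width: 1.001
finger_force: 0.0
[-1.32833613  1.17924233  0.04854407  0.008255    1.80006275 -0.0679365 ] [[ 9.51496180e-01  3.05657391e-01  3.50510993e-02]
 [ 3.07660556e-01 -9.45319832e-01 -1.08237695e-01]
 [ 5.08477440e-05  1.13771594e-01 -9.93506931e-01]]
```

The tool does lean outward at the reach limit. Before building the lean, I'll measure which way the clip is turned by fitting a model to the orange pixels.

```bash
cat > clipfit.py <<'E'
from h import *
from scipy.optimize import minimize
def box(x0,x1,y0,y1,z0,z1): return np.array([[x,y,z] for x in(x0,x1) for y in(y0,y1) for z in(z0,z1)])*1e-3
wall=np.array([[x,y,z] for y in(-12,12) for x,z in((-8.3,0),(-10.5,10),(-15.5,15),(-12,0),(-18,15))])*1e-3
PARTS=[box(-24,-12,-12,12,0,4),box(-23,-13,8,12,0,14),box(-23,-13,-12,-8,0,14),wall,box(-12,9,8.5,11.5,0,10),box(-12,9,-11.5,-8.5,0,10)]
U=4
def hull(img,C,P,v):
    q=np.array([proj(C,p) for p in P]); cv2.fillConvexPoly(img,cv2.convexHull((q*U*16+U*8).astype(np.int32)),v,shift=4)
def cyl(c,r,z0,z1,n=24):
    a=np.linspace(0,2*np.pi,n); return np.array([[c[0]+r*np.cos(t),c[1]+r*np.sin(t),z] for t in a for z in(z0,z1)])
def orange(im):
    h=cv2.cvtColor(im,cv2.COLOR_RGB2HSV); return ((h[...,0]>=5)&(h[...,0]<=17)&(h[...,1]>170)&(h[...,2]>60)).astype(np.float32)
def render(C,pos,yaw,stem=None):
    img=np.zeros((384*U,512*U),np.uint8); c,s=np.cos(yaw),np.sin(yaw); R=np.array([[c,-s,0],[s,c,0],[0,0,1]])
    for P in PARTS: hull(img,C,P@R.T+pos,255)
    if stem is not None:
        hull(img,C,cyl(stem,.008,.126,.170),0)
        hull(img,C,np.vstack([cyl(stem,.0175,.166,.174),cyl(stem,.012,.174,.188),cyl(stem,.004,.19,.191)]),0)
    return cv2.resize(img,(512,384),interpolation=cv2.INTER_AREA)/255.
E
python3 - <<'E'
from clipfit import *
ims={n:snap(n) for n in('scene','top')}; Cs={n:cam(n) for n in ims}
M={}
st=np.array([.597,.051,.126])
for n in ims:
    m=orange(ims[n]); u,v=proj(Cs[n],st).astype(int); k=np.zeros_like(m); k[v-20:v+20,u-20:u+20]=1; M[n]=m*k; 
    ys,xs=np.where(M[n]>0); print(n,M[n].sum(),xs.mean(),ys.mean(),xs.min(),xs.max(),ys.min(),ys.max())
# separate per-camera pixel offset to absorb calibration error
for n in ims:
    best=[]
    for yaw in np.radians(np.arange(-140,-39,5)):
        for dx in np.arange(-6,7,2):
            for dy in np.arange(-8,9,2):
                p=st+np.array([dx,dy,0])*1e-3
                r=render(Cs[n],p,yaw,p); best.append((np.abs(r-M[n]).sum(),round(np.degrees(yaw)),dx,dy))
    best.sort(); print(n,best[:6])
E
```

```text
scene 74.0 204.43243243243242 227.7972972972973 196 211 219 233
top 45.0 229.26666666666668 122.0 225 237 116 125
scene [(np.float64(72.2627450980392), -100, np.int64(0), np.int64(-4)), (np.float64(74.25490196078431), -105, np.int64(0), np.int64(-4)), (np.float64(74.76862745098039), -105, np.int64(0), np.int64(-2)), (np.float64(75.5921568627451), -100, np.int64(0), np.int64(-2)), (np.float64(75.62352941176471), -95, np.int64(0), np.int64(-4)), (np.float64(76.32549019607843), -100, np.int64(0), np.int64(-6))]
top [(np.float64(23.89019607843137), -90, np.int64(2), np.int64(-2)), (np.float64(25.44705882352941), -95, np.int64(2), np.int64(-2)), (np.float64(25.580392156862747), -85, np.int64(2), np.int64(-2)), (np.float64(25.647058823529406), -90, np.int64(2), np.int64(-4)), (np.float64(27.074509803921565), -95, np.int64(2), np.int64(-4)), (np.float64(27.392156862745097), -105, np.int64(2), np.int64(-2))]
```

```bash
python3 -m jog '{"jaw":[1,1,1,1,1,1,1,1],"linear":[[0,-40,-15],[0,-40,-15],[0,-40,-15],[0,-40,-15],[0,-40,-15],[0,-40,-15],[0,-40,-15],[0,-40,-15]],"yaw":[0,0,0,0,0,0,0,0]}'; python3 -m jog '{"jaw":[1,1,1,1,1,1],"linear":[[0,-40,0],[0,-40,0],[0,-40,0],[0,-40,0],[0,-40,0],[0,-20,0]],"yaw":[0,0,0,0,0,0]}';python3 -m jog '{"jaw":[1,1,1,1],"linear":[[0,-20,0],[0,-20,0],[0,-20,0],[0,-20,0]],"yaw":[0,0,0,0]}'; python3 -m jog '{"jaw":[1,1,1,1],"linear":[[0,-20,0],[0,-20,0],[0,-20,0],[0,-20,0]],"yaw":[0,0,0,0]}'; python3 -c "
from h import *
s=sense();print(np.round(s['joint_pos'],3),np.round(s['ee_rot'],3))"
```

```text
time_s: 3.6
tcp_pos: [0.2211, -0.6878, 0.3194]
ee_rot: [[0.951, 0.306, 0.035], [0.308, -0.945, -0.109], [-0.0, 0.114, -0.993]]
wrist_force: [0.1, -1.1, 1.0]
width: 1.001
finger_force: 0.0
time_s: 4.1
tcp_pos: [0.1537, -0.4783, 0.2934]
ee_rot: [[0.951, 0.306, 0.035], [0.308, -0.945, -0.108], [0.0, 0.113, -0.994]]
wrist_force: [0.4, -0.4, 0.3]
width: 1.002
finger_force: 0.0
time_s: 4.43
tcp_pos: [0.1299, -0.4056, 0.2845]
ee_rot: [[0.951, 0.306, 0.035], [0.308, -0.945, -0.109], [-0.0, 0.114, -0.993]]
wrist_force: [0.8, 0.1, 0.4]
width: 1.0
finger_force: 0.0
time_s: 4.77
tcp_pos: [0.1054, -0.33, 0.2752]
ee_rot: [[0.951, 0.306, 0.035], [0.308, -0.945, -0.109], [-0.0, 0.114, -0.993]]
wrist_force: [0.2, -0.8, 0.9]
width: 1.001
finger_force: 0.0
[-1.472 -0.051  2.129  0.03   0.951 -0.23 ] [[ 0.951  0.306  0.035]
 [ 0.308 -0.945 -0.109]
 [-0.     0.114 -0.993]]
```

```bash
python3 -m jog '{"jaw":[1,1,1,1,1,1],"linear":[[36,-17,-7],[36,-17,-7],[36,-17,-7],[36,-17,-7],[36,-17,-7],[36,-17,-7]],"yaw":[0,0,0,0,0,0]}' >/dev/null
python3 -m jog '{"jaw":[1,1,1,1,1,1],"linear":[[36,-17,-7],[36,-17,-7],[36,-17,-7],[36,-17,-7],[36,-17,-7],[36,-17,-7]],"yaw":[0,0,0,0,0,0]}' | head -2
python3 -m jog '{"jaw":[1,1,1,1,1,1],"linear":[[0,-39,-5],[0,-39,-5],[0,-39,-5],[0,-39,-5],[0,-39,-5],[0,-39,-5]],"yaw":[0,0,0,0,0,0]}' >/dev/null
python3 -m jog '{"jaw":[1,1,1,1,1,1],"linear":[[0,-39,-5],[0,-39,-5],[0,-39,-5],[0,-39,-5],[0,-39,-5],[0,-39,-5]],"yaw":[0,0,0,0,0,0]}' | head -2
python3 -m jog '{"jaw":[1,1,1,1,1,1,1],"linear":[[-33,-24,-3],[-33,-24,-3],[-33,-24,-3],[-33,-24,-3],[-33,-24,-3],[-33,-24,-3],[-33,-24,-3]],"yaw":[0,0,0,0,0,0,0]}' >/dev/null
python3 -m jog '{"jaw":[1,1,1,1,1,1,1],"linear":[[-33,-24,-3],[-33,-24,-3],[-33,-24,-3],[-33,-24,-3],[-33,-24,-3],[-33,-24,-3],[-33,-24,-3]],"yaw":[0,0,0,0,0,0,0]}'
```

```text
time_s: 5.77
tcp_pos: [0.4436, -0.0035, 0.3345]
time_s: 6.77
tcp_pos: [0.2963, 0.4448, 0.3409]
time_s: 7.93
tcp_pos: [-0.1307, 0.5944, 0.3564]
ee_rot: [[0.864, 0.497, -0.075], [0.489, -0.866, -0.102], [-0.116, 0.051, -0.992]]
wrist_force: [0.3, 0.3, -0.4]
width: 0.999
finger_force: 0.0
```

```bash
python3 -m jog '{"jaw":[1,1,1,1,1,1,1,1],"linear":[[0,0,0],[0,0,0],[0,0,0],[0,0,0],[0,0,0],[0,0,0],[0,0,0],[0,0,0]],"yaw":[-0.12,-0.12,-0.12,-0.12,-0.12,-0.12,-0.12,-0.12]}'
python3 -c "
from h import *
s=sense();print(np.round(s['joint_pos'],3),np.round(s['ee_rot'],3),np.degrees(np.arctan2(s['tcp_pos'][1],s['tcp_pos'][0])),np.linalg.norm(s['tcp_pos'][:2]))"
```

```text
time_s: 8.6
tcp_pos: [-0.1296, 0.5941, 0.3564]
ee_rot: [[0.084, 0.994, -0.075], [0.991, -0.091, -0.102], [-0.108, -0.065, -0.992]]
wrist_force: [-0.5, 0.3, -0.4]
width: 1.0
finger_force: 0.0
[1.64  0.402 1.335 0.082 1.501 1.719] [[ 0.084  0.994 -0.075]
 [ 0.991 -0.091 -0.102]
 [-0.108 -0.065 -0.992]] 102.30390871224994 0.6080288969495355
```

```bash
python3 -m jog '{"jaw":[1,1,1,1,1,1,1,1],"linear":[[7,39,-3],[7,39,-3],[7,39,-3],[7,39,-3],[7,39,-3],[7,39,-3],[7,39,-3],[7,39,-3]],"yaw":[0,0,0,0,0,0,0,0]}' >/dev/null
python3 -m jog '{"jaw":[1,1,1,1,1,1,1],"linear":[[7,39,-3],[7,39,-3],[7,39,-3],[7,39,-3],[7,39,-3],[7,39,-3],[7,39,-3]],"yaw":[0,0,0,0,0,0,0]}' |head -3
python3 -m jog '{"jaw":[1,1,1,1,1],"linear":[[25,15,-4],[25,15,-4],[25,15,-4],[17,10,-3],[17,10,-3]],"yaw":[0,0,0,0,0]}' |head -4
python3 -m jog '{"jaw":[1,1],"linear":[[17,10,-3],[17,10,-3]],"yaw":[0,0]}' |head -4
python3 -m jog '{"jaw":[1,1],"linear":[[17,10,-3],[17,10,-3]],"yaw":[0,0]}' |head -4
python3 -c "
from h import *
s=sense();print(np.round(s['joint_pos'],4),np.round(s['ee_rot'],3))"
```

```text
time_s: 9.85
tcp_pos: [0.4657, 0.6455, 0.3521]
ee_rot: [[0.09, 0.993, -0.074], [0.99, -0.097, -0.102], [-0.108, -0.065, -0.992]]
time_s: 10.27
tcp_pos: [0.5135, 0.7126, 0.3325]
ee_rot: [[0.09, 0.993, -0.077], [0.99, -0.098, -0.102], [-0.109, -0.067, -0.992]]
wrist_force: [0.9, 1.2, -3.4]
time_s: 10.43
tcp_pos: [0.5205, 0.7225, 0.3321]
ee_rot: [[0.092, 0.995, -0.049], [0.993, -0.095, -0.067], [-0.072, -0.043, -0.997]]
wrist_force: [-1.1, 0.4, 0.3]
time_s: 10.6
tcp_pos: [0.5261, 0.7303, 0.3225]
ee_rot: [[0.093, 0.995, -0.037], [0.994, -0.095, -0.05], [-0.054, -0.032, -0.998]]
wrist_force: [0.8, -0.3, -0.7]
[ 0.8744  1.0984  0.0474 -0.0045  2.0582  0.9666] [[ 0.093  0.995 -0.037]
 [ 0.994 -0.095 -0.05 ]
 [-0.054 -0.032 -0.998]]
```

```bash
for i in 1; do
python3 -m jog '{"jaw":[1,1,1],"linear":[[17,10,-3],[17,10,-3],[17,10,-3]],"yaw":[0,0,0]}' |sed -n 2,3p
python3 -m jog '{"jaw":[1,1],"linear":[[17,10,-3],[17,10,-3]],"yaw":[0,0]}' |sed -n 2,3p
python3 -m jog '{"jaw":[1],"linear":[[0,0,0]],"yaw":[0]}' |sed -n 2,3p
done
python3 -c "
from h import *
s=sense();print(np.round(s['joint_pos'],4),np.round(s['ee_rot'],3))"
```

```text
tcp_pos: [0.5347, 0.7419, 0.3068]
ee_rot: [[0.094, 0.995, -0.02], [0.995, -0.094, -0.027], [-0.029, -0.018, -0.999]]
tcp_pos: [0.54, 0.7491, 0.2983]
ee_rot: [[0.094, 0.996, -0.008], [0.996, -0.094, -0.01], [-0.011, -0.007, -1.0]]
tcp_pos: [0.54, 0.7491, 0.2972]
ee_rot: [[0.094, 0.996, -0.009], [0.995, -0.094, -0.011], [-0.012, -0.008, -1.0]]
[ 8.7480e-01  1.1250e+00  4.8400e-02 -1.0000e-04  1.9831e+00  9.6900e-01] [[ 0.094  0.996 -0.009]
 [ 0.995 -0.094 -0.011]
 [-0.012 -0.008 -1.   ]]
```

```bash
python3 -m jog '{"jaw":[1,1,1,1,1,1,1],"linear":[[-39,4,-6],[-39,4,-6],[-39,4,-6],[-39,4,-6],[-39,4,-6],[-39,4,-6],[-39,4,-6]],"yaw":[0,0,0,0,0,0,0]}' >/dev/null
python3 -m jog '{"jaw":[1,1,1,1,1,1,1,1],"linear":[[-39,4,-6],[-39,4,-6],[-39,4,-6],[-39,4,-6],[-39,4,-6],[-39,4,-6],[0,0,0],[0,0,0]],"yaw":[0,0,0,0,0,0,0,0]}' |head -3
python3 - <<'E'
from h import *
s=sense(); im=snap('wrist'); C=cam('wrist',s); print('cam',-C[1].T@C[2],C[1][2]); 
for t in ['stem','pump_top','clip','clip_back','clip_mid','coaster','dispenser']:
    print(t,[(np.round(r['at'][::-1]).tolist(),round(r['p'],2)) for r in place_of('wrist',t)][:3], )
print(proj(C,[.597,.051,.126]),proj(C,[.5,.259,.005]))
np.savez('w1.npz',im=im,K=C[0],R=C[1],t=C[2]); save(im,'w1.png',1.5)
E
```

```text
time_s: 12.35
tcp_pos: [0.5485, 0.2807, 0.3795]
ee_rot: [[0.097, 0.995, -0.007], [0.995, -0.097, -0.011], [-0.011, -0.006, -1.0]]
cam [0.55630069 0.35399744 0.5488066 ] [-0.03318435 -0.26855217 -0.96269337]
stem [([305.0, 304.0], 0.93), ([193.0, 302.0], 0.82), ([104.0, 190.0], 0.62)]
pump_top [([75.0, 207.0], 0.95), ([182.0, 326.0], 0.85), ([314.0, 337.0], 0.62)]
clip [([305.0, 304.0], 0.64), ([306.0, 303.0], 0.38)]
clip_back [([307.0, 304.0], 0.52)]
clip_mid [([307.0, 297.0], 0.67)]
coaster [([335.0, 158.0], 0.19)]
dispenser [([139.0, 172.0], 0.94), ([296.0, 262.0], 0.89), ([203.0, 258.0], 0.61)]
[305.84752343 303.19893707] [232.69638984 160.32391153]
```

View pics/w1.png

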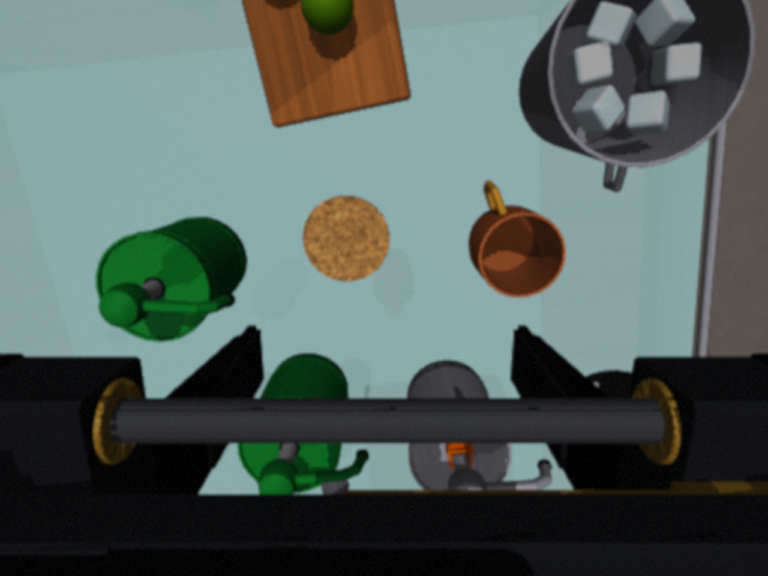

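The wrist view shows the coaster at (231,159). The steel lid is at (306,287) and the clip at (305,298), half hidden by the gripper's cross bar. I'll back off 120 mm for a clear look.

```bash
python3 -m jog '{"jaw":[1,1,1,1,1,1],"linear":[[40,8,0],[40,8,20],[40,8,20],[0,0,0],[0,0,0],[0,0,0]],"yaw":[0,0,0,0,0,0]}' |head -3
python3 - <<'E'
from clipfit import *
w=np.load('w1.npz'); print('coaster',onz((w['K'],w['R'],w['t']),(230.7,158.7),.005))
s=sense(); im=snap('wrist'); C=cam('wrist',s)
for t in ['stem','pump_top','clip','clip_back','clip_mid','coaster']:
    print(t,[(np.round(r['at'][::-1],1).tolist(),round(r['p'],2)) for r in place_of('wrist',t)][:2])
st=np.array([.597,.051,.126]); u,v=proj(C,st).astype(int); print(u,v)
np.savez('w2.npz',im=im,K=C[0],R=C[1],t=C[2])
m=orange(im); k=np.zeros_like(m); k[v-30:v+30,u-30:u+30]=1; m*=k; print(m.sum())
best=[]
for yaw in np.radians(np.arange(-135,-44,5)):
    for dx in np.arange(-6,7,2):
        for dy in np.arange(-6,7,2):
            p=st+np.array([dx,dy,0])*1e-3; r=render(C,p,yaw,p); best.append((round(np.abs(r-m).sum(),1),round(np.degrees(yaw)),int(dx),int(dy)))
best.sort(); print(best[:8])
save(im[max(0,v-50):v+50,u-50:u+50],'w2.png',6)
E
```

```text
time_s: 13.25
tcp_pos: [0.5808, 0.3928, 0.3396]
ee_rot: [[0.093, 0.996, -0.01], [0.996, -0.093, -0.012], [-0.013, -0.009, -1.0]]
coaster [0.49692388 0.26213611 0.005     ]
stem []
pump_top []
clip []
clip_back []
clip_mid []
coaster [([218.6, 231.4], 0.88)]
291 385
0.0
[(np.float64(74.2), -45, -6, -6), (np.float64(75.6), -45, -4, -6), (np.float64(76.7), -45, -2, -6), (np.float64(79.2), -45, 0, -6), (np.float64(80.6), -45, 2, -6), (np.float64(82.6), -50, -6, -6), (np.float64(83.3), -45, 4, -6), (np.float64(84.4), -50, -4, -6)]
```

View pics/w2.png

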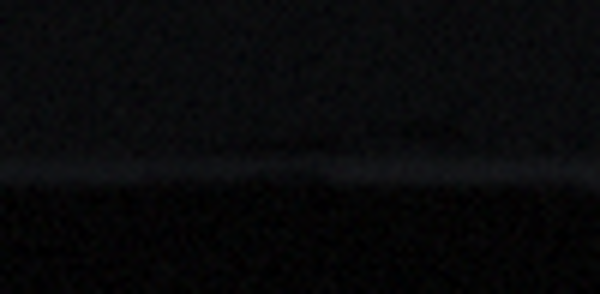

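```bash
python3 -m jog '{"jaw":[1,1,1,1,1,1,1,1],"linear":[[-40,0,-5],[-40,0,-5],[-40,0,-5],[-40,0,-5],[-40,0,-5],[-20,0,-5],[0,0,0],[0,0,0]],"yaw":[0,0,0,0,0,0,0,0]}' |head -3
python3 - <<'E'
from clipfit import *
s=sense(); im=snap('wrist'); C=cam('wrist',s)
for t in ['stem','pump_top','clip','clip_back','clip_mid','coaster']:
    print(t,[(np.round(r['at'][::-1],1).tolist(),round(r['p'],2)) for r in place_of('wrist',t)][:2])
st=np.array([.597,.051,.126]); u,v=proj(C,st).astype(int); print(u,v)
np.savez('w2.npz',im=im,K=C[0],R=C[1],t=C[2])
m=orange(im); k=np.zeros_like(m); k[v-30:v+30,u-30:u+30]=1; m*=k; print(m.sum())
best=[]
for yaw in np.radians(np.arange(-135,-44,5)):
    for dx in np.arange(-8,9,2):
        for dy in np.arange(-8,9,2):
            p=st+np.array([dx,dy,0])*1e-3; r=render(C,p,yaw,p); best.append((round(np.abs(r-m).sum(),1),round(np.degrees(yaw)),int(dx),int(dy)))
best.sort(); print(best[:8])
save(im[max(0,v-50):v+50,u-50:u+50],'w3.png',6)
E
```

```text
time_s: 14.27
tcp_pos: [0.5606, 0.1728, 0.3733]
ee_rot: [[0.096, 0.995, -0.008], [0.995, -0.097, -0.011], [-0.012, -0.007, -1.0]]
stem [([177.6, 236.5], 0.94), ([75.8, 112.9], 0.88)]
pump_top [([298.2, 266.7], 0.78), ([35.9, 114.4], 0.6)]
clip [([292.5, 240.9], 0.59)]
clip_back [([294.9, 234.7], 0.6)]
clip_mid [([292.4, 234.8], 0.49)]
coaster [([217.9, 97.3], 0.83), ([325.9, 96.5], 0.64)]
293 240
233.0
[(np.float64(36.3), -90, 0, -2), (np.float64(53.0), -85, 0, -2), (np.float64(54.9), -85, 2, -2), (np.float64(55.2), -90, 0, -4), (np.float64(58.6), -95, 0, -2), (np.float64(59.3), -80, 2, -2), (np.float64(66.5), -85, 2, -4), (np.float64(73.2), -85, 0, -4)]
```

View pics/w3.png

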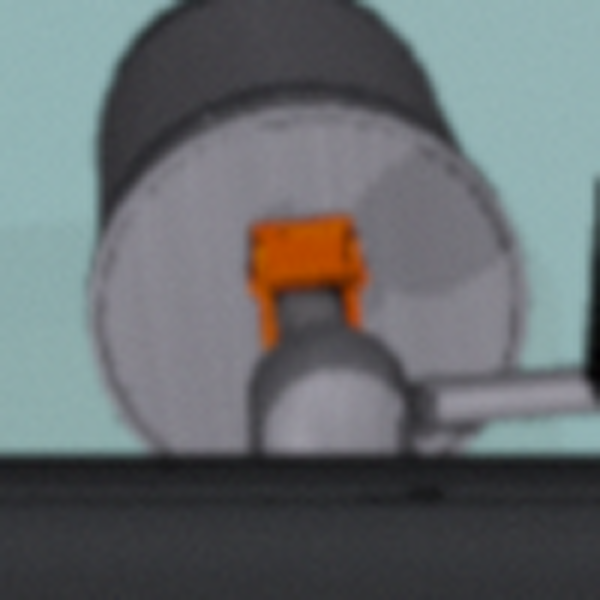

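Clear view: the clip's back points to +y, so its mouth yaw is about -90°, and the stem is at about (0.597, 0.049). Now to the knife.

```bash
python3 -m jog '{"jaw":[1,1,1,1,1,1],"linear":[[-39,8,0],[-39,8,0],[-39,8,0],[-39,8,0],[-39,8,0],[-39,8,0]],"yaw":[0,0,0,0,0,0]}' >/dev/null
python3 -m jog '{"jaw":[1,1,1,1,1,1],"linear":[[-39,8,0],[-39,8,0],[-39,8,0],[-39,8,0],[-39,8,0],[-39,8,0]],"yaw":[0,0,0,0,0,0]}' >/dev/null
python3 -m jog '{"jaw":[1,1,1,1,1,1,1],"linear":[[0,0,0],[0,0,0],[0,0,0],[0,0,0],[0,0,0],[0,0,0],[0,0,0]],"yaw":[0.12,0.12,0.12,0.12,0.12,0.12,0.12]}' >/dev/null
python3 -m jog '{"jaw":[1,1,1,1,1,1,1],"linear":[[0,0,0],[0,0,0],[0,0,0],[0,0,0],[0,0,0],[0,0,0],[0,0,0]],"yaw":[0.12,0.12,0.12,0.12,0.12,0.03,0]}' |head -3
python3 - <<'E'
from h import *
s=sense(); im=snap('wrist'); C=cam('wrist',s); print(np.round(s['joint_pos'],2))
for t in ['oyster_knife','knife_grip','knife_block']:
    print(t,[(np.round(r['at'][::-1],1).tolist(),round(r['p'],2)) for r in place_of('wrist',t)][:2])
u,v=proj(C,[.51,-.31,.078]).astype(int); print(u,v)
for r in outline_of('wrist','knife_block')[:1]:
    m=r['pixels'].astype(np.uint8); print(r['p'],m.sum(),r['extent'])
np.savez('w4.npz',im=im,K=C[0],R=C[1],t=C[2])
y0=max(0,v-75); x0=max(0,u-100); print('crop0',x0,y0); save(im[y0:y0+150,x0:x0+200],'w4.png',4)
E
```

```text
time_s: 16.78
tcp_pos: [0.6125, -0.3006, 0.3771]
ee_rot: [[1.0, 0.006, -0.01], [0.006, -1.0, -0.011], [-0.01, 0.011, -1.0]]
[-0.55  0.48  1.15 -0.01  1.51  1.02]
oyster_knife [([266.1, 218.0], 0.56)]
knife_grip [([263.6, 225.2], 0.75)]
knife_block [([263.6, 203.4], 0.72)]
260 217
0.73 2397 [237.0, 179.6, 295.0, 241.4]
crop0 160 142
```

View pics/w4.png

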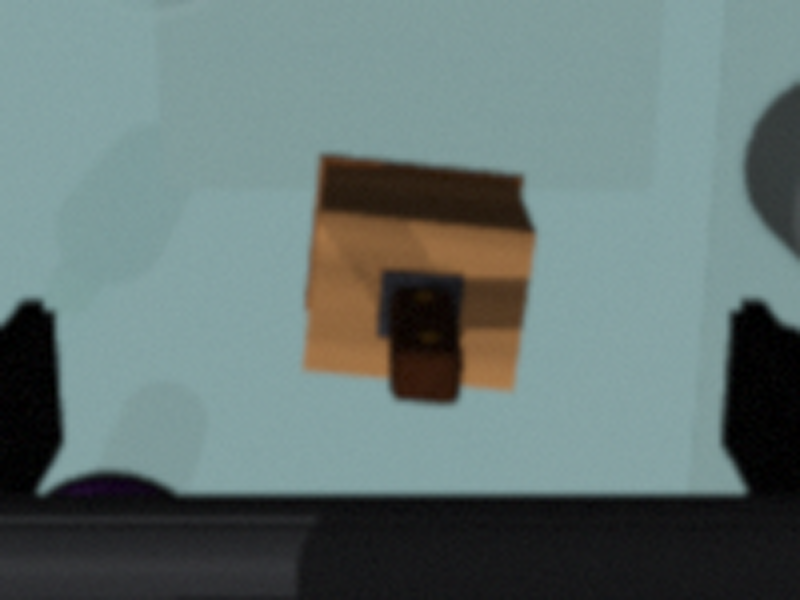

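Run:
```python
from h import *
w=np.load('w4.npz'); C=(w['K'],w['R'],w['t'])
P=np.array([onz(C,(160+x/4-.4,142+y/4-.4),.078) for x,y in [(318,212),(533,232),(514,390),(303,370)]])
print(P.round(4),P.mean(0).round(4))
e=P[1]-P[0]+P[2]-P[3]; print('y-edge az',np.degrees(np.arctan2(e[1],e[0])),np.linalg.norm(e)/2); f=P[0]-P[3]+P[1]-P[2]; print('x-edge az',np.degrees(np.arctan2(f[1],f[0])),np.linalg.norm(f)/2)
H=np.array([onz(C,(160+x/4-.4,142+y/4-.4),.150) for x,y in [(391,347),(461,352),(459,403),(393,399)]]); print(H.round(4),H.mean(0).round(4))
s=sense(); R=np.array(s['ee_rot']); tgt=np.array([*((P.mean(0)[:2]+H.mean(0)[:2])/2),.114-.019]); print(tgt,'tool shift mm',(R.T@(tgt-s['tcp_pos'])*1e3).round(1))
```

```text
[[ 0.5478 -0.2769  0.078 ]
 [ 0.5399 -0.3592  0.078 ]
 [ 0.4742 -0.3539  0.078 ]
 [ 0.4828 -0.2703  0.078 ]] [ 0.5112 -0.3151  0.078 ]
y-edge az -95.68520722313465 0.0833535062823883
x-edge az -5.2219475486191955 0.06564075692890299
[[ 0.5224 -0.3041  0.15  ]
 [ 0.5206 -0.3274  0.15  ]
 [ 0.5021 -0.3271  0.15  ]
 [ 0.5036 -0.3048  0.15  ]] [ 0.5122 -0.3158  0.15  ]
[ 0.51168724 -0.31545323  0.095     ] tool shift mm [-97.9  10.5 283.5]
```

```bash
python3 -m jog '{"jaw":[1,1,1,1,1,1,1],"linear":[[-33,3.5,0],[-33,3.5,0],[-32,3.5,0],[0,0,40],[0,0,40],[0,0,40],[0,0,40]],"yaw":[0,0,0,0.1,0,0,0]}' |sed -n 2,3p
python3 -m jog '{"jaw":[1,1,1,1,1,1],"linear":[[0,0,40],[0,0,40],[0,0,30],[0,0,13],[0,0,0],[0,0,0]],"yaw":[0,0,0,0,0,0]}' |sed -n 1,3p
python3 -c "
from h import *
s=sense();R=np.array(s['ee_rot']);print((R.T@(np.array([.5117,-.3155,.095])-s['tcp_pos'])*1e3).round(1))"
```

```text
tcp_pos: [0.5123, -0.314, 0.2175]
ee_rot: [[0.996, -0.093, -0.008], [-0.093, -0.996, -0.013], [-0.007, 0.013, -1.0]]
time_s: 18.12
tcp_pos: [0.5116, -0.3155, 0.0955]
ee_rot: [[0.996, -0.093, -0.01], [-0.093, -0.996, -0.011], [-0.009, 0.012, -1.0]]
[ 0.1 -0.   0.5]
```

```bash
python3 -m jog '{"jaw":[0.2,0.2,0.1,0,0,0,0,0],"linear":[[0,0,0],[0,0,0],[0,0,0],[0,0,0],[0,0,0],[0,0,0],[0,0,0],[0,0,0]],"yaw":[0,0,0,0,0,0,0,0]}' 60
python3 -m jog '{"jaw":[0,0,0,0],"linear":[[0,0,0],[0,0,0],[0,0,-5],[0,0,-20]],"yaw":[0,0,0,0]}'
```

```text
time_s: 18.78
tcp_pos: [0.5115, -0.3154, 0.0956]
ee_rot: [[0.996, -0.093, -0.01], [-0.093, -0.996, -0.012], [-0.008, 0.013, -1.0]]
wrist_force: [0.4, -0.0, 0.4]
width: 0.497
finger_force: 0.0
time_s: 19.12
tcp_pos: [0.5106, -0.3144, 0.1186]
ee_rot: [[0.996, -0.093, -0.013], [-0.093, -0.996, -0.009], [-0.012, 0.01, -1.0]]
wrist_force: [0.1, 0.3, -2.1]
width: 0.25
finger_force: 60.0
```

The grip closed only about when the lift began, so I'll feel for the guard by lowering in small steps.

```bash
for i in 1; do
python3 -m jog '{"jaw":[0],"linear":[[0,0,8]],"yaw":[0]}' |sed -n '2p;4p;5p'
python3 -m jog '{"jaw":[0],"linear":[[0,0,5]],"yaw":[0]}' |sed -n '2p;4p'
python3 -m jog '{"jaw":[0],"linear":[[0,0,4]],"yaw":[0]}' |sed -n '2p;4p'
python3 -m jog '{"jaw":[0],"linear":[[0,0,3]],"yaw":[0]}' |sed -n '2p;4p'
done
```

```text
tcp_pos: [0.5131, -0.3163, 0.1164]
wrist_force: [-0.3, -1.0, -0.0]
width: 0.248
tcp_pos: [0.5119, -0.3155, 0.1081]
wrist_force: [-0.4, 0.1, -1.1]
tcp_pos: [0.5121, -0.3156, 0.1063]
wrist_force: [-12.1, 11.1, 71.2]
tcp_pos: [0.5128, -0.3157, 0.1058]
wrist_force: [-11.4, 16.0, 81.5]
```

```bash
python3 -m jog '{"jaw":[0,0,0,0,0,0,0,0],"linear":[[0,0,-10],[0,0,-35],[0,0,-40],[0,0,-40],[0,0,-40],[0,0,-40],[0,0,-20],[0,0,0]],"yaw":[0,0,0,-0.12,-0.12,-0.12,-0.12,-0.12]}' 
python3 -m jog '{"jaw":[0,0,0,0,0,0,0,0],"linear":[[0,0,0],[0,0,0],[0,0,0],[0,0,0],[0,0,0],[0,0,0],[0,0,0],[0,0,0]],"yaw":[-0.12,-0.12,-0.12,-0.12,-0.12,-0.12,-0.12,-0.12]}' |sed -n 1,3p
python3 - <<'E'
from h import *
S,T=cam('scene'),cam('top')
for z in(0,.2,.4,.6): print(z,[onz(T,(c/1.5,r/1.5),z)[:2].round(2) for c,r in[(764,365),(764,480)]], [onz(S,(c/1.5,r/1.5),z)[:2].round(2) for c,r in[(575,85),(640,140),(690,15)]])
im=snap('scene'); save(im[0:200,100:512],'s2.png',1.9)
E
```

```text
time_s: 20.12
tcp_pos: [0.5145, -0.3133, 0.33]
ee_rot: [[0.871, 0.49, -0.004], [0.49, -0.871, -0.016], [-0.011, 0.012, -1.0]]
wrist_force: [-0.3, -0.4, -1.0]
width: 0.252
finger_force: 60.0
time_s: 20.78
tcp_pos: [0.5135, -0.3126, 0.3243]
ee_rot: [[0.098, 0.995, -0.011], [0.995, -0.098, -0.011], [-0.012, -0.01, -1.0]]
0 [array([ 0.28, -0.64]), array([ 0.09, -0.63])] [array([-0.62, -0.46]), array([-0.48, -0.14]), array([-1.49, -0.63])]
0.2 [array([ 0.29, -0.53]), array([ 0.13, -0.52])] [array([-0.2 , -0.18]), array([-0.11,  0.05]), array([-0.83, -0.3 ])]
0.4 [array([ 0.3 , -0.42]), array([ 0.18, -0.41])] [array([0.21, 0.11]), array([0.26, 0.25]), array([-0.16,  0.04])]
0.6 [array([ 0.31, -0.31]), array([ 0.22, -0.3 ])] [array([0.62, 0.4 ]), array([0.64, 0.44]), array([0.5 , 0.37])]
```

View pics/s2.png

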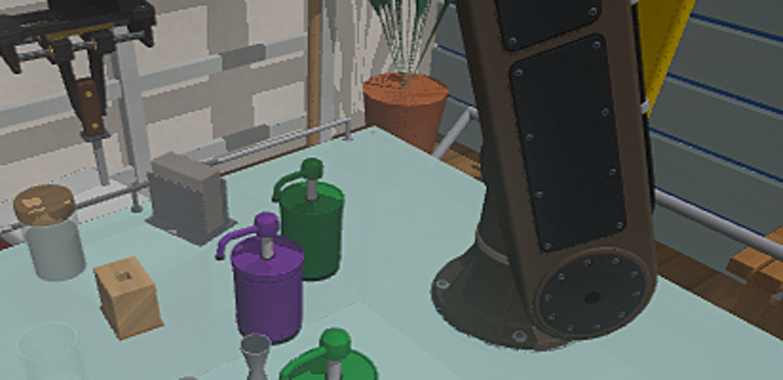

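Run:
```python
from h import *
S=cam('scene')
for p in [(313,47),(283,66),(313,20),(270,40)]: print(p,[(z,onz(S,p,z)[:2].round(2)) for z in(-.6,-.3,0,.2,.3)])
for az in (-72,-80,-90): print(az,proj(S,[.98*np.cos(np.radians(az)),.98*np.sin(np.radians(az)),.2]),proj(S,[.98*np.cos(np.radians(az)),.98*np.sin(np.radians(az)),.35]))
```

```text
(313, 47) [(-0.6, array([-1.52, -1.82])), (-0.3, array([-0.98, -1.27])), (0, array([-0.44, -0.73])), (0.2, array([-0.08, -0.37])), (0.3, array([ 0.1 , -0.18]))]
(283, 66) [(-0.6, array([-1.06, -1.67])), (-0.3, array([-0.63, -1.16])), (0, array([-0.19, -0.65])), (0.2, array([ 0.1 , -0.31])), (0.3, array([ 0.24, -0.14]))]
(313, 20) [(-0.6, array([-1.99, -2.33])), (-0.3, array([-1.34, -1.67])), (0, array([-0.69, -1.01])), (0.2, array([-0.26, -0.56])), (0.3, array([-0.04, -0.34]))]
(270, 40) [(-0.6, array([-1.31, -2.17])), (-0.3, array([-0.82, -1.54])), (0, array([-0.33, -0.92])), (0.2, array([ 0. , -0.5])), (0.3, array([ 0.16, -0.29]))]
-72 [138.24733062  23.36339961] [129.5311625  -20.16824191]
-80 [166.04894891  14.32713447] [159.76488103 -27.45925979]
-90 [201.02169668   5.60519381] [197.40839229 -34.45543527]
```

```bash
python3 -m jog '{"jaw":[0,0,0,0,0,0,0,0],"linear":[[-28.5,-27.5,0],[-28.5,-27.5,0],[-28.5,-27.5,0],[-28.5,-27.5,0],[-28.5,-27.5,0],[-28.5,-27.5,0],[-28.5,-27.5,0],[-28.5,-27.5,0]],"yaw":[0,0,0,0,0,0,0,0]}' >/dev/null
python3 -m jog '{"jaw":[0,0,0,0,0,0,0,0],"linear":[[-28.5,-27.5,0],[-28.5,-27.5,0],[-28.5,-27.5,0],[-28.5,-27.5,0],[-28.5,-27.5,0],[-28.5,-27.5,0],[-28.5,-27.5,0],[-28.5,-27.5,0]],"yaw":[0,0,0,0,0,0,0,0]}' >/dev/null
python3 -m jog '{"jaw":[0,0,0,0,0,0],"linear":[[-28.5,-27.5,0],[-35,0,0],[-35,0,0],[-35,0,0],[-25,0,0],[-25,0,0]],"yaw":[0,-0.098,0,0,0,0]}' 
python3 -m jog '{"jaw":[0,0,0,0],"linear":[[-30,0,0],[-30,0,0],[-30,0,0],[-30,0,0]],"yaw":[0,0,0,0]}' |sed -n 1,4p
python3 -m jog '{"jaw":[0,0,0,0],"linear":[[-30,0,0],[-30,0,0],[-30,0,0],[-30,0,0]],"yaw":[0,0,0,0]}' |sed -n 1,4p
python3 -c "
from h import *
s=sense();print(np.round(s['joint_pos'],4))"
```

```text
time_s: 22.67
tcp_pos: [-0.0063, -0.8961, 0.3353]
ee_rot: [[0.01, 1.0, -0.009], [1.0, -0.01, -0.009], [-0.009, -0.009, -1.0]]
wrist_force: [-0.3, -1.2, -0.2]
width: 0.249
finger_force: 60.0
time_s: 23.0
tcp_pos: [-0.0067, -0.9388, 0.3054]
ee_rot: [[0.009, 1.0, -0.009], [0.999, -0.01, -0.054], [-0.054, -0.009, -0.999]]
wrist_force: [0.0, -0.1, -0.3]
time_s: 23.33
tcp_pos: [-0.0068, -0.968, 0.2854]
ee_rot: [[0.006, 1.0, -0.011], [0.992, -0.007, -0.129], [-0.129, -0.01, -0.992]]
wrist_force: [0.5, 1.6, -0.7]
[-1.6458e+00  1.1402e+00  4.8400e-02 -9.0000e-04  1.8234e+00 -1.6396e+00]
```

```bash
python3 -m jog '{"jaw":[0,0,0,0,0,0],"linear":[[-40,0,0],[-40,0,0],[-40,0,0],[-40,0,0],[-40,0,0],[-40,0,0]],"yaw":[0,0,0,0,0,0]}' |sed -n 1,4p
python3 -m jog '{"jaw":[0,0,0,0,0,0],"linear":[[-40,0,0],[-40,0,0],[-40,0,0],[-40,0,0],[-40,0,0],[-40,0,0]],"yaw":[0,0,0,0,0,0]}' |sed -n 1,4p
python3 -c "
from h import *
s=sense();print(np.round(s['joint_pos'],4))"
```

```text
time_s: 23.83
tcp_pos: [-0.0071, -1.0166, 0.2621]
ee_rot: [[0.004, 1.0, -0.011], [0.964, -0.007, -0.266], [-0.266, -0.01, -0.964]]
wrist_force: [0.4, -0.2, -1.3]
time_s: 24.33
tcp_pos: [-0.007, -1.0536, 0.2745]
ee_rot: [[0.002, 1.0, -0.012], [0.916, -0.007, -0.401], [-0.401, -0.01, -0.916]]
wrist_force: [-0.1, 0.1, 0.3]
[-1.6446  1.1738  0.0484  0.0178  1.5066 -1.6376]
```

```bash
python3 -m jog '{"jaw":[0,0,0,0,0,0],"linear":[[-40,0,0],[-40,0,0],[-40,0,0],[-40,0,0],[-40,0,0],[-40,0,0]],"yaw":[0,0,0,0,0,0]}' |sed -n 1,4p
python3 -m jog '{"jaw":[0,0],"linear":[[-40,0,0],[-40,0,0]],"yaw":[0,0]}' |sed -n 1,4p
python3 -c "
from h import *
s=sense();print(np.round(s['joint_pos'],4))"
```

```text
time_s: 24.83
tcp_pos: [-0.0066, -1.0789, 0.3161]
ee_rot: [[0.0, 1.0, -0.012], [0.85, -0.006, -0.526], [-0.526, -0.01, -0.85]]
wrist_force: [0.2, -0.1, -1.4]
time_s: 25.0
tcp_pos: [-0.0063, -1.0846, 0.3354]
ee_rot: [[-0.0, 1.0, -0.012], [0.825, -0.006, -0.565], [-0.565, -0.01, -0.825]]
wrist_force: [0.3, 0.2, -0.6]
[-1.6449  1.135   0.0484  0.0304  1.3589 -1.6388]
```

```bash
python3 -m jog '{"jaw":[0,0,0,0,0],"linear":[[28,0,-27],[28,0,-27],[28,0,-27],[28,0,-27],[28,0,-27]],"yaw":[0,0,0,0,0]}' >/dev/null
python3 -m jog '{"jaw":[0,0,0,0,0],"linear":[[28,0,-27],[28,0,-27],[28,0,-27],[28,0,-27],[28,0,-27]],"yaw":[0,0,0,0,0]}' |sed -n 1,4p
python3 -m jog '{"jaw":[0,0,0,0,0,0,0],"linear":[[19,33,-13.6],[19,33,-13.6],[19,33,-13.6],[19,33,-13.6],[19,33,-13.6],[19,33,-13.6],[19,33,-13.6]],"yaw":[0,0,0,0,0,0,0]}' >/dev/null
python3 -m jog '{"jaw":[0,0,0,0,0,0,0,0],"linear":[[19,33,-13.6],[19,33,-13.6],[19,33,-13.6],[19,33,-13.6],[19,33,-13.6],[19,33,-13.6],[19,33,-13.6],[19,33,-13.6]],"yaw":[0,0,0,0,0,0,0,0]}' |sed -n 1,4p
python3 -m jog '{"jaw":[0,0,0,0,0,0,0],"linear":[[34,7,-20],[34,7,-20],[34,7,-20],[34,7,-20],[34,7,-20],[34,7,-20],[34,7,-20]],"yaw":[0,0,0,0,0,0,0]}' >/dev/null
python3 -m jog '{"jaw":[0,0,0,0,0,0,0],"linear":[[34,7,-20],[34,7,-20],[34,7,-20],[34,7,-20],[34,7,-20],[34,7,-20],[34,7,-20]],"yaw":[0,0,0,0,0,0,0]}'
python3 -c "
from h import *
s=sense();print(np.round(s['joint_pos'],4))"
```

```text
time_s: 25.83
tcp_pos: [-0.0043, -0.7633, 0.395]
ee_rot: [[-0.001, 1.0, -0.012], [0.825, -0.006, -0.564], [-0.565, -0.01, -0.825]]
wrist_force: [0.8, -1.0, -0.6]
time_s: 27.08
tcp_pos: [0.4943, -0.4164, 0.3981]
ee_rot: [[0.0, 1.0, -0.009], [0.826, -0.005, -0.564], [-0.564, -0.008, -0.826]]
wrist_force: [0.1, -0.3, -0.5]
time_s: 28.25
tcp_pos: [0.5938, 0.1347, 0.3602]
ee_rot: [[-0.0, 1.0, -0.009], [0.827, -0.005, -0.562], [-0.562, -0.008, -0.827]]
wrist_force: [0.6, -0.6, -0.6]
width: 0.248
finger_force: 60.0
[ 0.3494  0.4736  1.3224 -0.5522  1.5819  0.4131]
```

```bash
python3 -m jog '{"jaw":[0,0,0,0,0,0,0],"linear":[[29,2,-16],[29,2,-16],[0,0,33],[0,0,33],[0,0,33],[0,0,0],[0,0,0]],"yaw":[0,0,0,0,0,0,0]}' |sed -n 1,4p
python3 - <<'E'
from clipfit import *
s=sense(); R=np.array(s['ee_rot']); p=np.array(s['tcp_pos']); tip=p+.0985*R[:,2]; print('tip kin',tip.round(4))
for n in ['scene','top','wrist']:
    im=snap(n); C=cam(n,s)
    print(n,'kin tip px',proj(C,tip).round(1),'stem px',proj(C,[.597,.049,.126]).round(1))
    for t in ['knife_tip','knife_grip','stem','clip_back','pump_top']:
        print(' ',t,[(np.round(r['at'][::-1],1).tolist(),round(r['p'],2)) for r in place_of(n,t)][:3])
    np.savez('k_%s.npz'%n,im=im,K=C[0],R=C[1],t=C[2])
a=np.load('k_scene.npz')['im'][160:260,150:250]; b=np.load('k_wrist.npz')['im'][160:360,150:400]
save(np.hstack([cv2.resize(a,(400,400),interpolation=2),cv2.resize(b,(400,400))]),'k.png')
E
```

```text
time_s: 28.83
tcp_pos: [0.5968, 0.1422, 0.2714]
ee_rot: [[-0.0, 1.0, -0.012], [0.827, -0.007, -0.562], [-0.562, -0.01, -0.827]]
wrist_force: [0.9, 0.2, 0.2]
tip kin [0.5956 0.0868 0.19  ]
scene kin tip px [209.6 213. ] stem px [202.  224.4]
  knife_tip []
  knife_grip []
  stem [([273.9, 199.4], 0.92), ([367.8, 230.1], 0.79), ([197.6, 224.9], 0.67)]
  clip_back [([205.1, 225.3], 0.7)]
  pump_top [([376.6, 203.7], 0.76), ([198.2, 205.1], 0.58), ([302.1, 305.6], 0.58)]
top kin tip px [215.4 114.1] stem px [234.1 120.1]
  knife_tip [([215.1, 112.0], 0.86)]
  knife_grip [([182.4, 104.2], 0.6)]
  stem [([333.3, 221.2], 0.95), ([226.9, 190.6], 0.92), ([376.6, 286.1], 0.91)]
  clip_back [([225.5, 117.6], 0.38)]
  pump_top [([335.1, 221.0], 0.89), ([386.6, 288.7], 0.85), ([221.6, 186.8], 0.77)]
wrist kin tip px [258.7 189.8] stem px [260.7 167.9]
  knife_tip [([258.0, 192.0], 0.64)]
  knife_grip [([256.9, 239.2], 0.71)]
  stem [([107.4, 263.5], 0.87), ([260.4, 167.2], 0.86), ([97.6, 146.2], 0.8)]
  clip_back [([259.3, 167.8], 0.97)]
  pump_top [([31.5, 323.9], 0.82), ([70.4, 203.1], 0.64), ([97.2, 306.4], 0.62)]
```

View pics/k.png

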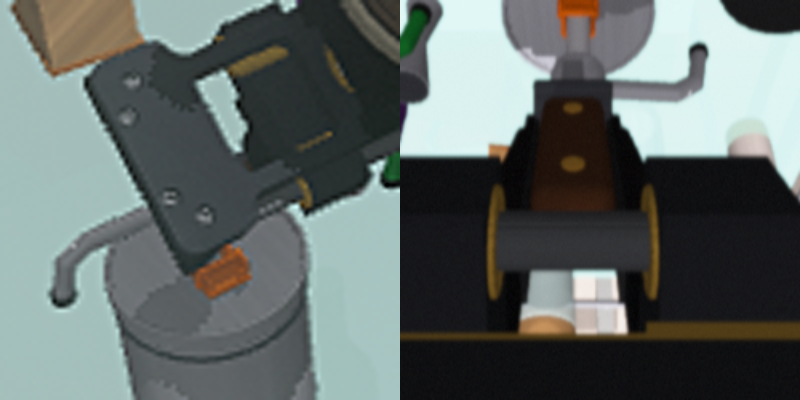

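The knife is in line with the clip: the wrist view has the clip at about (260,166) and the tip at about (258,190). I'll refine the clip and stem position by a fine fit on the wrist views.

Run:
```python
from clipfit import *
for f in ['w2.npz','k_wrist.npz']:
    w=np.load(f); C=(w['K'],w['R'],w['t']); m=orange(w['im']); st=np.array([.597,.049,.126]); u,v=proj(C,st).astype(int); k=np.zeros_like(m); k[max(0,v-35):v+35,u-35:u+35]=1; m*=k
    ys,xs=np.where(m>0); print(f,m.sum(),xs.min(),xs.max(),ys.min(),ys.max(),'campos',(-C[1].T@C[2]).round(3))
    best=[]
    for yaw in np.radians(np.arange(-98,-81,2)):
        for dx in np.arange(-3,4,1):
            for dy in np.arange(-6,7,1):
                p=st+np.array([dx,dy,0])*1e-3; r=render(C,p,yaw,p); best.append((round(float(np.abs(r-m).sum()),1),round(np.degrees(yaw)),int(dx),int(dy)))
    best.sort(); print(best[:6])
```

```text
w2.npz 233.0 285 303 226 246 campos [0.569 0.246 0.543]
[(36.2, -86, 1, 0), (36.3, -90, 0, 0), (37.0, -90, 0, -1), (37.0, -86, 1, -1), (38.6, -88, 1, -1), (38.8, -88, 0, 0)]
k_wrist.npz 422.0 249 273 153 177 campos [0.598 0.297 0.371]
[(100.1, -90, 0, -2), (101.8, -90, 0, -1), (105.4, -92, 0, -2), (110.0, -92, 0, -1), (113.9, -90, 0, -3), (114.2, -88, 0, -2)]
```

```bash
python3 -m jog '{"jaw":[0,0,0,0,0,0],"linear":[[1,2,0],[0,0,20],[0,0,20],[0,0,12.5],[0,0,0],[0,0,0]],"yaw":[0,0,0,0,0,0]}' |sed -n 1,4p
python3 - <<'E'
from h import *
s=sense(); R=np.array(s['ee_rot']); p=np.array(s['tcp_pos']); tip=p+.0985*R[:,2]; print('tip kin',tip.round(4))
im=snap('wrist'); C=cam('wrist',s); print(proj(C,tip))
for t in ['knife_tip','clip_back']: print(t,[(np.round(r['at'][::-1],1).tolist(),round(r['p'],2)) for r in place_of('wrist',t)][:2])
im=snap('top'); C=cam('top'); print(proj(C,tip),[(np.round(r['at'][::-1],1).tolist(),round(r['p'],2)) for r in place_of('top','knife_tip')][:2])
E
```

```text
time_s: 30.23
tcp_pos: [0.5983, 0.1139, 0.2275]
ee_rot: [[-0.001, 1.0, -0.012], [0.826, -0.006, -0.563], [-0.563, -0.011, -0.826]]
wrist_force: [0.3, 0.1, -0.1]
tip kin [0.597  0.0584 0.1461]
[258.67028845 189.83549333]
knife_tip [([257.4, 192.2], 0.78)]
clip_back [([260.9, 179.4], 0.64)]
[229.51246442 118.06550338] [([229.2, 116.6], 0.93)]
```

```bash
python3 -m jog '{"jaw":[0,0,0],"linear":[[2.25,0,3.3],[2.25,0,3.3],[1.1,0,1.65]],"yaw":[0,0,0]}' |sed -n '2p;4p'
python3 -m jog '{"jaw":[0,0],"linear":[[1.1,0,1.65],[1.1,0,1.65]],"yaw":[0,0]}' |sed -n '2p;4p'
python3 -m jog '{"jaw":[0,0],"linear":[[1.1,0,1.65],[0,0,0]],"yaw":[0,0]}' |sed -n '2p;4p'
python3 -m jog '{"jaw":[0,0],"linear":[[1.1,0,1.65],[0,0,0]],"yaw":[0,0]}' |sed -n '1,2p;4p'
```

```text
tcp_pos: [0.5979, 0.114, 0.2169]
wrist_force: [0.1, 0.1, -1.1]
tcp_pos: [0.5982, 0.1135, 0.2141]
wrist_force: [-0.5, 0.0, 7.9]
tcp_pos: [0.5983, 0.1136, 0.2121]
wrist_force: [0.8, -0.9, 2.3]
time_s: 31.23
tcp_pos: [0.5982, 0.1136, 0.2099]
wrist_force: [-0.0, -1.2, 2.1]
```

```bash
cat > look.py <<'E'
from clipfit import *
s=sense(); im=snap('wrist'); C=cam('wrist',s); m=orange(im); st=np.array([.597,.048,.126]); u,v=proj(C,st+[0,.01,0]).astype(int); k=np.zeros_like(m); k[max(0,v-45):v+45,u-45:u+45]=1; m*=k
ys,xs=np.where(m>0); print(m.sum(),xs.min(),xs.max(),ys.min(),ys.max(),s['time_s'])
R=np.array(s['ee_rot']); p=np.array(s['tcp_pos']); kn=np.array([[x,y,z] for z,h in((98.5,1.2),(28.5,4.5)) for x in(-h,h) for y in(-5.5,5.5)]+[[x,y,z] for z in(24.5,28.5) for x in(-14,14) for y in(-16,16)])*1e-3
best=[]
for dx in (-2,0,2):
  for dy in range(-2,32,1):
    for a in (-90,):
      c=st+np.array([dx,dy,0])*1e-3; r=render(C,c,np.radians(a),st)
      kk=np.zeros((384*U,512*U),np.uint8); hull(kk,C,kn[:8]@R.T+p,255); hull(kk,C,kn[8:]@R.T+p,255); r=r*(1-cv2.resize(kk,(512,384),interpolation=cv2.INTER_AREA)/255.)
      best.append((round(float(np.abs(r-m).sum()),1),a,dx,dy))
best.sort(); print(best[:5])
save(im[max(0,v-60):v+60,u-80:u+80],'look.png',4)
E
python3 look.py
```

```text
678.0 244 275 173 215 31.2333
[(143.1, -90, 0, 5), (160.4, -90, 0, 6), (161.1, -90, 0, 4), (182.8, -90, 0, 3), (185.4, -90, 0, 7)]
```

Step 1 is met: the clip is about 5 mm out and still on the stem. Now I'll lower a little more and draw back along +y.

```bash
python3 -m jog '{"jaw":[0,0],"linear":[[0.7,0,1],[0,0,0]],"yaw":[0,0]}' |sed -n '2p;4p'
python3 -m jog '{"jaw":[0,0],"linear":[[1.65,0,-1.1],[1.65,0,-1.1]],"yaw":[0,0]}' |sed -n '2p;4p'
python3 -m jog '{"jaw":[0,0],"linear":[[1.65,0,-1.1],[1.65,0,-1.1]],"yaw":[0,0]}' |sed -n '2p;4p'
python3 -m jog '{"jaw":[0,0,0,0],"linear":[[0,0,0],[0,0,0],[0,0,0],[0,0,0]],"yaw":[0,0,0,0]}' |sed -n '1,2p;4p'
python3 look.py
```

```text
tcp_pos: [0.598, 0.1137, 0.2083]
wrist_force: [0.7, -2.1, 2.0]
tcp_pos: [0.5978, 0.1181, 0.2079]
wrist_force: [-0.6, -0.1, 0.6]
tcp_pos: [0.5979, 0.1223, 0.208]
wrist_force: [-0.1, 0.0, -0.7]
time_s: 32.12
tcp_pos: [0.598, 0.1218, 0.2083]
wrist_force: [0.2, -0.5, -1.5]
750.0 242 274 169 239 32.1167
[(160.8, -90, 0, 19), (161.4, -90, 0, 20), (162.3, -90, -2, 20), (162.4, -90, -2, 19), (177.0, -90, 0, 18)]
```

The clip slipped free and lies about 19 mm off the stem. I'll withdraw along the blade and go to the +y side to take the lean out.

```bash
python3 -m jog '{"jaw":[0,0,0,0,0,0,0],"linear":[[0,0,-10],[0,0,-20],[0,0,-35],[0,0,-35],[16.5,-31.5,-17.5],[16.5,-31.5,-17.5],[16.5,-31.5,-17.5]],"yaw":[0,0,0,0,0,0,0]}' |sed -n 2p
python3 -m jog '{"jaw":[0,0,0,0,0,0,0,0],"linear":[[16.5,-31.5,-17.5],[16.5,-31.5,-17.5],[16.5,-31.5,-17.5],[16.5,-31.5,-17.5],[16.5,-31.5,-17.5],[16.5,-31.5,-17.5],[16.5,-31.5,-17.5],[16.5,-31.5,-17.5]],"yaw":[0,0,0,0,0,0,0,0]}' |sed -n 2p
python3 -m jog '{"jaw":[0,0,0,0,0,0,0,0],"linear":[[16.5,-31.5,-17.5],[16.5,-31.5,-17.5],[16.5,-31.5,-17.5],[16.5,-31.5,-17.5],[16.5,-31.5,-17.5],[16.5,-31.5,-17.5],[16.5,-31.5,-17.5],[16.5,-31.5,-17.5]],"yaw":[0,0,0,0,0,0,0,0]}'
python3 - <<'E'
from h import *
s=sense();print(np.round(s['joint_pos'],3))
im=snap('top'); C=cam('top')
for t in ['clip','clip_mid','clip_back']: print(t,[(np.round(r['at'][::-1],1).tolist(),round(r['p'],2),onz(C,r['at'][::-1],.13).round(3)) for r in place_of('top',t)][:2])
from clipfit import orange
m=orange(im); k=np.zeros_like(m); k[95:140,200:260]=1; ys,xs=np.where(m*k>0); print(len(xs),xs.min(),xs.max(),ys.min(),ys.max())
E
```

```text
tcp_pos: [0.5039, 0.2501, 0.3085]
tcp_pos: [0.2528, 0.4395, 0.3526]
time_s: 34.08
tcp_pos: [0.0022, 0.6285, 0.3966]
ee_rot: [[-0.002, 1.0, -0.011], [0.827, -0.005, -0.562], [-0.562, -0.01, -0.827]]
wrist_force: [-0.5, 1.0, -1.0]
width: 0.251
finger_force: 60.0
[ 1.48   0.675  0.872 -0.049  2.19   1.465]
clip []
clip_mid [([224.9, 118.4], 0.46, array([0.601, 0.071, 0.13 ]))]
clip_back [([216.2, 119.1], 0.45, array([0.6  , 0.091, 0.13 ]))]
78 217 228 115 125
```

```bash
python3 -m jog '{"jaw":[0,0,0,0,0,0],"linear":[[29,0,-20],[29,0,-20],[29,0,-20],[29,0,-20],[25,0,-17],[25,0,-17]],"yaw":[0,0,0,0,0,0]}' |sed -n 2,4p
python3 -m jog '{"jaw":[0,0,0,0,0,0],"linear":[[32,0,-20],[32,0,-20],[32,0,-20],[32,0,-20],[32,0,-20],[32,0,-20]],"yaw":[0,0,0,0,0,0]}' |sed -n 1,4p
python3 -c "
from h import *
s=sense();print(np.round(s['joint_pos'],3))"
```

```text
tcp_pos: [0.0072, 0.7604, 0.3796]
ee_rot: [[0.0, 1.0, -0.012], [0.83, -0.007, -0.558], [-0.558, -0.01, -0.83]]
wrist_force: [-0.7, 0.6, -0.4]
time_s: 35.28
tcp_pos: [0.0061, 0.8058, 0.309]
ee_rot: [[0.001, 1.0, -0.011], [0.879, -0.006, -0.478], [-0.478, -0.009, -0.879]]
wrist_force: [0.1, -0.6, -0.9]
[ 1.491  1.148  0.049 -0.042  2.442  1.469]
```

```bash
python3 -m jog '{"jaw":[0,0,0,0,0,0],"linear":[[36,0,-20],[36,0,-20],[36,0,-20],[36,0,-18],[36,0,-18],[36,0,-18]],"yaw":[0,0,0,0,0,0]}' |sed -n 1,4p
python3 -m jog '{"jaw":[0,0,0,0,0,0],"linear":[[38,0,-15],[38,0,-15],[38,0,-15],[38,0,-15],[38,0,-15],[38,0,-15]],"yaw":[0,0,0,0,0,0]}' |sed -n 1,4p
```

```text
time_s: 35.78
tcp_pos: [0.0052, 0.8496, 0.2467]
ee_rot: [[0.002, 1.0, -0.011], [0.925, -0.005, -0.38], [-0.38, -0.009, -0.925]]
wrist_force: [-0.5, 0.3, -1.1]
time_s: 36.28
tcp_pos: [0.005, 0.8928, 0.1961]
ee_rot: [[0.003, 1.0, -0.01], [0.965, -0.005, -0.264], [-0.264, -0.009, -0.965]]
wrist_force: [0.3, -0.8, -0.7]
```

```bash
python3 -m jog '{"jaw":[0,0,0,0,0],"linear":[[34,0,-24],[34,0,-24],[34,0,-24],[34,0,-24],[34,0,-24]],"yaw":[0,0,0,0,0]}' |sed -n 1,4p
python3 -m jog '{"jaw":[0,0,0,0,0],"linear":[[34,0,-20],[34,0,-20],[34,0,-20],[34,0,-20],[34,0,-20]],"yaw":[0,0,0,0,0]}' |sed -n 1,4p
```

```text
time_s: 36.7
tcp_pos: [0.0051, 0.9128, 0.2262]
ee_rot: [[0.004, 1.0, -0.01], [0.989, -0.005, -0.151], [-0.151, -0.009, -0.988]]
wrist_force: [-0.1, 0.3, -0.9]
time_s: 37.12
tcp_pos: [0.0054, 0.9328, 0.2515]
ee_rot: [[0.005, 1.0, -0.01], [0.999, -0.005, -0.043], [-0.043, -0.009, -0.999]]
wrist_force: [0.2, 0.4, -0.6]
```

```bash
python3 -m jog '{"jaw":[0,0],"linear":[[34,0,-18],[34,0,-18]],"yaw":[0,0]}' |sed -n 1,4p
python3 -m jog '{"jaw":[0],"linear":[[0,0,-5]],"yaw":[0]}' |sed -n 1,4p
```

```text
time_s: 37.28
tcp_pos: [0.0055, 0.9405, 0.2633]
ee_rot: [[0.005, 1.0, -0.009], [1.0, -0.005, 0.001], [0.001, -0.009, -1.0]]
wrist_force: [-0.3, -0.3, -1.2]
time_s: 37.37
tcp_pos: [0.0056, 0.9391, 0.2682]
ee_rot: [[0.005, 1.0, -0.009], [1.0, -0.005, 0.002], [0.002, -0.009, -1.0]]
wrist_force: [-0.7, -0.2, -1.3]
```

```bash
python3 -m jog '{"jaw":[0,0,0,0,0,0],"linear":[[-33,24.5,-4],[-33,24.5,-4],[-33,24.5,-4],[-33,24.5,-4],[-33,24.5,-4],[-33,24.5,-4]],"yaw":[0,0,0,0,0,0]}' >/dev/null
python3 -m jog '{"jaw":[0,0,0,0,0,0],"linear":[[-33,24.5,-4],[-33,24.5,-4],[-33,24.5,-4],[-33,24.5,-4],[-33,24.5,-4],[-33,24.5,-4]],"yaw":[0,0,0,0,0,0]}' >/dev/null
python3 -m jog '{"jaw":[0,0,0,0,0,0],"linear":[[-33,24.5,-4],[-33,24.5,-4],[-33,24.5,-4],[-33,24.5,-4],[-33,24.5,-4],[-33,24.5,-4]],"yaw":[0,0,0,0,0,0]}' |sed -n 2,3p
python3 -m jog '{"jaw":[0,0,0,0,0,0,0,0],"linear":[[-39,3.6,0],[-39,3.6,0],[-39,3.6,0],[-39,3.6,0],[-39,3.6,0],[-39,3.6,0],[-39,3.6,0],[-39,3.6,0]],"yaw":[0,0,0,0,0,0,0,0]}' |sed -n 2p
python3 -m jog '{"jaw":[0,0,0,0,0,0,0,0],"linear":[[-39,3.6,0],[-39,3.6,0],[-39,3.6,0],[-39,3.6,0],[-39,3.6,0],[-39,3.6,0],[-39,3.6,0],[-39,3.6,0]],"yaw":[0,0,0,0,0,0,0,0]}' |sed -n 1,3p
python3 -m jog '{"jaw":[0,0,0,0,0,0,0],"linear":[[0,0,5],[0,0,5],[0,0,5],[0,0,5],[0,0,5],[0,0,5],[0,0,5]],"yaw":[0.12,0.12,0.12,0.12,0.12,0.12,0.12]}' >/dev/null
python3 -m jog '{"jaw":[0,0,0,0,0,0,0,0],"linear":[[0,0,5],[0,0,5],[0,0,5],[0,0,5],[0,0,5],[0,0,5],[0,0,5],[0,0,0]],"yaw":[0.12,0.12,0.12,0.12,0.12,0.12,0.105,0]}' |sed -n 1,5p
python3 -c "
from h import *
s=sense();R=np.array(s['ee_rot']);tip=s['tcp_pos']+.0985*R[:,2];print(tip,(R.T@(np.array([.5117,-.3155,tip[2]])-tip)*1e3).round(1),np.degrees(np.arctan2(R[1,0],R[0,0])))"
```

```text
tcp_pos: [0.4181, 0.3852, 0.334]
ee_rot: [[0.005, 1.0, -0.009], [1.0, -0.005, -0.0], [-0.0, -0.009, -1.0]]
tcp_pos: [0.4441, 0.0731, 0.3337]
time_s: 40.2
tcp_pos: [0.4714, -0.2392, 0.3336]
ee_rot: [[0.006, 1.0, -0.009], [1.0, -0.006, -0.001], [-0.001, -0.009, -1.0]]
time_s: 41.45
tcp_pos: [0.4708, -0.2371, 0.2626]
ee_rot: [[0.995, -0.104, -0.01], [-0.104, -0.995, 0.0], [-0.01, 0.001, -1.0]]
wrist_force: [0.6, 0.8, -0.6]
width: 0.252
[ 0.46979262 -0.2370572   0.16408134] [49.8 73.7 -0.4] -5.971996565348658
```

```bash
python3 -m jog '{"jaw":[0,0,0,0],"linear":[[25,36.8,0],[24.8,36.8,0],[0,0,0],[0,0,0]],"yaw":[0,-0.01,0,0]}' |sed -n 1,3p
python3 -c "
from h import *
s=sense();R=np.array(s['ee_rot']);tip=s['tcp_pos']+.0985*R[:,2];print(tip,(R.T@(np.array([.5117,-.3155,tip[2]])-tip)*1e3).round(1))
im=snap('wrist');C=cam('wrist',s);print(proj(C,tip))
for t in ['knife_tip','knife_grip']: print(t,[(np.round(r['at'][::-1],1).tolist(),round(r['p'],2)) for r in place_of('wrist',t)][:2])
im=snap('top');C=cam('top');print(proj(C,tip),[(np.round(r['at'][::-1],1).tolist(),round(r['p'],2)) for r in place_of('top','knife_tip')][:2])
im=snap('scene');C=cam('scene');print(proj(C,tip),[(np.round(r['at'][::-1],1).tolist(),round(r['p'],2)) for r in place_of('scene','knife_tip')][:2])
"
```

```text
time_s: 41.78
tcp_pos: [0.511, -0.3118, 0.2622]
ee_rot: [[0.996, -0.087, -0.01], [-0.087, -0.996, -0.0], [-0.01, 0.001, -1.0]]
[ 0.51001137 -0.3118437   0.16373625] [ 2.   3.5 -0. ]
[256.50960011 190.08005674]
knife_tip [([258.2, 190.7], 0.8)]
knife_grip [([254.4, 243.0], 0.58)]
[393.36283199 148.04284991] []
[160.86481817 118.55679291] [([301.2, 303.7], 0.74), ([157.5, 118.8], 0.45)]
```

```bash
python3 -m jog '{"jaw":[0,0,0,0],"linear":[[2,3.5,0],[0,0,35],[0,0,35],[0,0,20]],"yaw":[0,0,0,0]}' |sed -n 2,4p
python3 -m jog '{"jaw":[0,0,0],"linear":[[0,0,15],[0,0,15],[0,0,10]],"yaw":[0,0,0]}' |sed -n 2,4p
python3 -m jog '{"jaw":[0,0],"linear":[[0,0,12],[0,0,6]],"yaw":[0,0]}' |sed -n 2,4p
python3 -m jog '{"jaw":[0,0],"linear":[[0,0,2.5],[0,0,2.5]],"yaw":[0,0]}' |sed -n 1,4p
```

```text
tcp_pos: [0.5108, -0.3137, 0.1699]
ee_rot: [[0.996, -0.089, -0.011], [-0.089, -0.996, 0.001], [-0.011, 0.0, -1.0]]
wrist_force: [0.8, -0.0, -1.8]
tcp_pos: [0.511, -0.3142, 0.1313]
ee_rot: [[0.996, -0.089, -0.01], [-0.089, -0.996, 0.0], [-0.01, 0.001, -1.0]]
wrist_force: [-0.6, -0.7, -0.8]
tcp_pos: [0.5109, -0.3142, 0.1136]
ee_rot: [[0.996, -0.089, -0.01], [-0.089, -0.996, 0.0], [-0.01, 0.001, -1.0]]
wrist_force: [-0.8, 0.2, -1.3]
time_s: 43.05
tcp_pos: [0.5112, -0.3145, 0.1099]
ee_rot: [[0.996, -0.089, -0.009], [-0.089, -0.996, -0.001], [-0.009, 0.002, -1.0]]
wrist_force: [-0.2, 0.1, -1.0]
```

```bash
python3 -m jog '{"jaw":[0,0,0],"linear":[[0,0,1.5],[0,0,1.5],[0,0,0]],"yaw":[0,0,0]}' |sed -n '2p;4p'
python3 -m jog '{"jaw":[0.7,0.7,0.7,0.7,0.7,0.7],"linear":[[0,0,0],[0,0,0],[0,0,0],[0,0,0],[0,0,0],[0,0,0]],"yaw":[0,0,0,0,0,0]}' |sed -n '1,2p;4,6p'
```

```text
tcp_pos: [0.5111, -0.3144, 0.1069]
wrist_force: [0.3, -0.0, -1.0]
time_s: 43.8
tcp_pos: [0.511, -0.3144, 0.1067]
wrist_force: [-0.4, 0.7, -0.7]
width: 0.615
finger_force: 0.0
```

```bash
python3 -m jog '{"jaw":[0.7,0.7,0.7,0.7,0.7,0.7,0.7,0.7],"linear":[[0,0,-10],[0,0,-30],[0,0,-40],[0,0,-40],[0,0,-40],[0,0,-40],[0,0,-40],[0,0,-5]],"yaw":[0,0,0,-0.12,-0.12,-0.12,-0.12,-0.12]}' |sed -n '2p'
python3 -m jog '{"jaw":[0.7,0.7,0.7,0.7,0.7,0.7,0.7,0.7],"linear":[[0,0,0],[0,0,0],[0,0,0],[0,0,0],[0,0,0],[0,0,0],[0,0,0],[0,0,0]],"yaw":[-0.12,-0.12,-0.12,-0.12,-0.12,-0.12,-0.12,-0.12]}' >/dev/null
python3 -m jog '{"jaw":[0.7,0.7,0.7,0.7,0.7,0.7,0.7],"linear":[[39,6,-2],[39,6,-2],[39,6,-2],[39,6,-2],[39,6,-2],[39,6,-2],[39,6,-2]],"yaw":[-0.1,0,0,0,0,0,0]}' >/dev/null
python3 -m jog '{"jaw":[0.7,0.7,0.7,0.7,0.7,0.7,0.7,0.7],"linear":[[39,6,-2],[39,6,-2],[39,6,-2],[39,6,-2],[39,6,-2],[39,6,-2],[0,0,0],[0,0,0]],"yaw":[0,0,0,0,0,0,0,0]}' |sed -n '1,3p'
python3 - <<'E'
from clipfit import *
s=sense(); im=snap('wrist'); C=cam('wrist',s); m=orange(im); st=np.array([.597,.048,.126]); u,v=proj(C,st+[0,.02,0]).astype(int); k=np.zeros_like(m); k[max(0,v-35):v+35,u-35:u+35]=1; m*=k
ys,xs=np.where(m>0); print(m.sum(),xs.min(),xs.max(),ys.min(),ys.max())
best=[]
for a in range(-110,-69,4):
  for dx in range(-6,8,1):
    for dy in range(10,30,1):
      p=st+np.array([dx,dy,0])*1e-3; r=render(C,p,np.radians(a),st); best.append((round(float(np.abs(r-m).sum()),1),a,dx,dy))
best.sort(); print(best[:6])
b=best[0]; p=st+np.array([b[2],b[3],0])*1e-3; g=p+.018*np.array([-np.cos(np.radians(b[1])),-np.sin(np.radians(b[1])),0]); R=np.array(s['ee_rot']); t=np.array([*g[:2],.131])
print(p,g,'tool shift',(R.T@(t-s['tcp_pos'])*1e3).round(1),'az',np.degrees(np.arctan2(R[1,0],R[0,0])))
im=snap('top'); print([(np.round(r['at'][::-1]).tolist(),round(r['p'],2)) for r in place_of('top','oyster_knife')])
E
```

```text
tcp_pos: [0.5142, -0.3147, 0.3601]
time_s: 46.38
tcp_pos: [0.5951, 0.1938, 0.3769]
ee_rot: [[-0.003, 1.0, -0.009], [1.0, 0.003, -0.001], [-0.001, -0.009, -1.0]]
219.0 252 269 232 254
[(79.1, -94, -2, 20), (79.2, -90, -1, 20), (80.7, -94, -2, 21), (82.7, -90, -1, 21), (84.3, -94, -2, 22), (84.7, -90, -2, 20)]
[0.595 0.068 0.126] [0.59625562 0.08595615 0.126     ] tool shift [-107.7    3.2  246. ] az 90.16911088203376
[([234.0, 112.0], 0.56), ([386.0, 157.0], 0.54)]
```

```bash
python3 -m jog '{"jaw":[0.5,0.5,0.5,0.5,0.5,0.5],"linear":[[-36,1,0],[-36,1,0],[-35.5,1,0],[0,0,40],[0,0,40],[0,0,40]],"yaw":[0,0,0,0,0,0]}' |sed -n '2p'
python3 -m jog '{"jaw":[0.5,0.5,0.5,0.5,0.5,0.5],"linear":[[0,0,40],[0,0,40],[0,0,20],[0,0,10],[0,0,0],[0,0,0]],"yaw":[0,0,0,0,0,0]}' |sed -n '1,5p'
python3 - <<'E'
from h import *
s=sense(); R=np.array(s['ee_rot']);print((R.T@(np.array([.596,.086,.131])-s['tcp_pos'])*1e3).round(1))
im=snap('wrist'); save(im[100:384,100:412],'grasp.png',1.8)
E
```

```text
tcp_pos: [0.5971, 0.082, 0.2563]
time_s: 47.53
tcp_pos: [0.5969, 0.0837, 0.1478]
ee_rot: [[0.001, 1.0, -0.008], [1.0, -0.001, -0.0], [-0.0, -0.008, -1.0]]
wrist_force: [-0.3, 0.6, 0.4]
width: 0.5
[ 2.3 -0.7 16.8]
```

View pics/grasp.png

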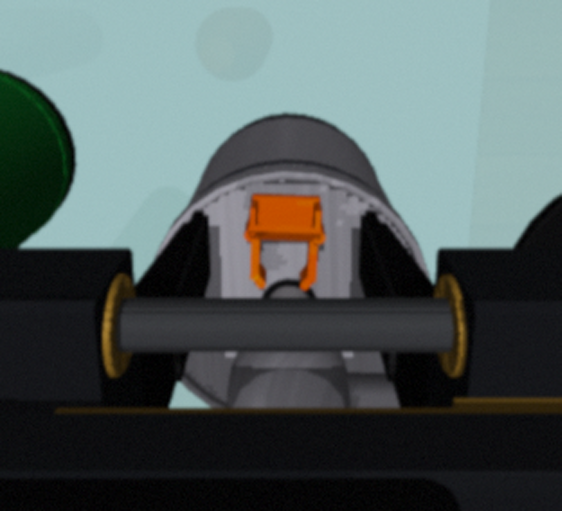

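The clip sits centred between the fingers, so I'll lower and close.

```bash
python3 -m jog '{"jaw":[0.5,0.5,0.5],"linear":[[2.3,-0.5,9],[0,0,8],[0,0,0]],"yaw":[0,0,0]}' |sed -n '2p;4p'
python3 -m jog '{"jaw":[0,0,0,0,0,0,0],"linear":[[0,0,0],[0,0,0],[0,0,0],[0,0,0],[0,0,0],[0,0,0],[0,0,0]],"yaw":[0,0,0,0,0,0,0]}' 20
```

```text
tcp_pos: [0.5959, 0.0868, 0.1294]
wrist_force: [0.3, 0.9, 2.2]
time_s: 48.42
tcp_pos: [0.5956, 0.0867, 0.1297]
ee_rot: [[0.0, 1.0, -0.009], [1.0, -0.0, -0.0], [-0.0, -0.009, -1.0]]
wrist_force: [0.0, 0.3, -0.1]
width: 0.25
finger_force: 20.0
```

```bash
python3 -m jog '{"jaw":[0,0,0,0,0,0],"linear":[[0,0,-4],[0,0,-6],[20,0,0],[20,0,-10],[20,0,-35],[0,0,-35]],"yaw":[0,0,0,0,0,0]}' |sed -n '1,2p;4,6p'
python3 - <<'E'
from h import *
T=cam('top');print('spout tip',onz(T,(225/1.5,303/1.5),.16),onz(T,(227/1.5,303/1.5),.19),'head',onz(T,(216/1.5,354/1.5),.19), 'other green spout',onz(T,(332/1.5,236/1.5),.16),'jig etc')
E
```

```text
time_s: 48.92
tcp_pos: [0.5957, 0.1493, 0.2202]
wrist_force: [0.0, 0.1, 0.1]
width: 0.248
finger_force: 20.0
spout tip [0.40545876 0.2429821  0.16      ] [0.4032148  0.23234547 0.19      ] head [0.32931543 0.24900674 0.19      ] other green spout [0.50252407 0.07849593 0.16      ] jig etc
```

```bash
python3 -m jog '{"jaw":[0,0,0,0,0,0,0,0],"linear":[[30,-22,0],[30,-22,0],[30,-22,0],[30,-22,0],[0,0,40],[0,0,40],[0,0,40],[0,0,40]],"yaw":[0,0,0,0,0,0,0,0]}' |sed -n '1,2p;4,6p'
python3 -m jog '{"jaw":[0,0,0,0],"linear":[[0,0,25],[0,0,12],[0,0,4],[0,0,0]],"yaw":[0,0,0,0]}' |sed -n '1,4p'
```

```text
time_s: 49.58
tcp_pos: [0.5071, 0.2671, 0.0599]
wrist_force: [1.8, -0.1, -0.6]
width: 0.248
finger_force: 20.0
time_s: 49.92
tcp_pos: [0.507, 0.2668, 0.0197]
ee_rot: [[0.0, 1.0, -0.009], [1.0, -0.0, -0.0], [-0.0, -0.009, -1.0]]
wrist_force: [0.3, -0.4, -0.1]
```

```bash
python3 -m jog '{"jaw":[0,0,0,0],"linear":[[0,0,6],[0,0,3.5],[0,0,1],[0,0,0]],"yaw":[0,0,0,0]}' |sed -n '2p;4p'
python3 -m jog '{"jaw":[0.6,0.6,0.6,0.6,0.6,0.6],"linear":[[0,0,0],[0,0,0],[0,0,0],[0,0,0],[0,0,0],[0,0,0]],"yaw":[0,0,0,0,0,0]}' |sed -n '1,2p;4,6p'
python3 -m jog '{"jaw":[0.6,0.6,0.6,0.6,0.6,0.6,0.6],"linear":[[0,0,-15],[0,0,-35],[0,0,-40],[0,0,-40],[0,0,-40],[0,0,-40],[0,0,0]],"yaw":[0,0,0,0,0,0,0]}' |sed -n '1,2p;4,6p'
python3 - <<'E'
from clipfit import *
C=cam('top'); im=snap('top'); m=orange(im); k=np.zeros_like(m)
u,v=proj(C,[.507,.257,.01]).astype(int); k[v-25:v+25,u-25:u+25]=1; ys,xs=np.where(m*k>0); print(len(xs)); 
if len(xs): print(onz(C,(xs.mean(),ys.mean()),.01), xs.min(),xs.max(),ys.min(),ys.max())
for t in['clip','clip_mid','coaster']: print(t,[(np.round(r['at'][::-1],1).tolist(),round(r['p'],2),onz(C,r['at'][::-1],.007).round(3)) for r in place_of('top',t)][:2])
im=snap('scene'); C=cam('scene'); m=orange(im); k=np.zeros_like(m)
u,v=proj(C,[.507,.257,.01]).astype(int); k[v-25:v+25,u-25:u+25]=1; ys,xs=np.where(m*k>0); print(len(xs)); 
if len(xs): print(onz(C,(xs.mean(),ys.mean()),.01), xs.min(),xs.max(),ys.min(),ys.max())
print([(np.round(r['at'][::-1],1).tolist(),round(r['p'],2),onz(C,r['at'][::-1],.007).round(3)) for r in place_of('scene','clip')][:2])
E
```

```text
tcp_pos: [0.5068, 0.2667, 0.0095]
wrist_force: [0.6, 0.0, -0.7]
time_s: 50.75
tcp_pos: [0.5066, 0.2667, 0.009]
wrist_force: [-0.1, -0.5, 0.8]
width: 0.581
finger_force: 0.0
time_s: 51.33
tcp_pos: [0.5108, 0.2677, 0.2265]
wrist_force: [0.3, 0.9, -0.6]
width: 0.599
finger_force: 0.0
102
[0.50620285 0.2578169  0.01      ] 153 166 162 173
clip [([163.6, 170.0], 0.54, array([0.5  , 0.246, 0.007]))]
clip_mid [([157.7, 166.2], 0.61, array([0.511, 0.261, 0.007]))]
coaster [([163.0, 171.0], 0.74, array([0.497, 0.247, 0.007]))]
89
[0.50583726 0.26225835 0.01      ] 291 307 298 315
[([296.3, 303.8], 0.72, array([0.506, 0.249, 0.007])), ([199.5, 203.8], 0.69, array([ 0.521, -0.119,  0.007]))]
```

```bash
python3 -m jog '{"jaw":[0,0,0,0,0,0,0,0],"linear":[[0,0,-25],[-36.5,14.3,0],[-36.5,14.3,0],[-36.5,14.3,0],[-36.5,14.3,0],[-36.5,14.3,0],[-36.5,14.3,0],[0,0,0]],"yaw":[0,0,0,0,0,0,0,0]}' |sed -n '1,2p;5p'
python3 - <<'E'
from h import *
s=sense(); R=np.array(s['ee_rot']);print((R.T@(np.array([.597,.048,.191])-s['tcp_pos'])*1e3).round(1))
E
```

```text
time_s: 52.3
tcp_pos: [0.5962, 0.0422, 0.2414]
width: 0.098
[ 5.9  1.4 50.4]
```

```bash
python3 -m jog '{"jaw":[0,0,0,0],"linear":[[5.5,1,15],[0,0,15],[0,0,12],[0,0,4]],"yaw":[0,0,0,0]}' |sed -n '2p;4,5p'
python3 -m jog '{"jaw":[0,0,0],"linear":[[0,0,10],[0,0,10],[0,0,8]],"yaw":[0,0,0]}' |sed -n '2p;4p'
python3 -m jog '{"jaw":[0,0],"linear":[[0,0,4],[0,0,2]],"yaw":[0,0]}' |sed -n '2p;4p'
python3 -m jog '{"jaw":[0,0],"linear":[[0,0,1.5],[0,0,1]],"yaw":[0,0]}' |sed -n '1,2p;4p'
```

```text
tcp_pos: [0.594, 0.0533, 0.1942]
wrist_force: [-0.3, 0.3, 0.0]
width: 0.0
tcp_pos: [0.595, 0.0534, 0.1689]
wrist_force: [-1.8, 0.1, 7.6]
tcp_pos: [0.595, 0.0534, 0.1631]
wrist_force: [-2.0, 0.1, 8.3]
time_s: 53.22
tcp_pos: [0.595, 0.0533, 0.1611]
wrist_force: [-1.6, -0.4, 8.9]
```

```bash
python3 -m jog '{"jaw":[0,0],"linear":[[0,0,1],[0,0,1]],"yaw":[0,0]}' |sed -n '2p;4p'
python3 -m jog '{"jaw":[0,0],"linear":[[0,0,1],[0,0,0]],"yaw":[0,0]}' |sed -n '1,2p;4p'
python3 -m jog '{"jaw":[0,0],"linear":[[0,0,1],[0,0,0]],"yaw":[0,0]}' |sed -n '1,2p;4p'
```

```text
tcp_pos: [0.595, 0.0534, 0.1593]
wrist_force: [-2.8, 0.7, 8.9]
time_s: 53.55
tcp_pos: [0.5951, 0.0534, 0.159]
wrist_force: [-3.4, -0.1, 13.3]
time_s: 53.72
tcp_pos: [0.5951, 0.0534, 0.1589]
wrist_force: [-6.1, 0.4, 22.9]
```

The pump is at its hard stop: the force climbed to 23 N with no further travel. Now I'll raise clear and check everything.

```bash
python3 -m jog '{"jaw":[0,0,0,0,0,0,0,0],"linear":[[0,0,-10],[0,0,-15],[0,0,-20],[0,0,-30],[0,0,-35],[0,0,-35],[0,0,0],[0,0,0]],"yaw":[0,0,0,0,0,0,0,0]}' |sed -n '1,2p;4,6p'
python3 - <<'E'
from h import *
S,T=cam('scene'),cam('top')
R={}
for n in('scene','top'):
    snap(n)
    for t in ['pump_top','oyster_knife','knife_grip','knife_block','clip','clip_mid','tumbler','mule_mug','jigger']: R[n,t]=[(np.round(r['at'][::-1]).tolist(),round(r['p'],2)) for r in place_of(n,t)][:6]; print(n,t,R[n,t])
print(proj(S,[.597,.048,.191]),proj(T,[.597,.048,.191]))
print('knife origin exp',proj(S,[.5117,-.3155,.078]),proj(T,[.5117,-.3155,.078]),'grip',proj(S,[.5117,-.3155,.114]),proj(T,[.5117,-.3155,.114]))
E
```

```text
time_s: 54.38
tcp_pos: [0.5965, 0.0534, 0.3031]
wrist_force: [0.8, -0.4, -0.6]
width: 0.005
finger_force: 0.0
scene pump_top [([272.0, 174.0], 0.95), ([376.0, 206.0], 0.79), ([240.0, 111.0], 0.69), ([196.0, 203.0], 0.6), ([266.0, 84.0], 0.53)]
scene oyster_knife [([166.0, 148.0], 0.67)]
scene knife_grip [([163.0, 133.0], 0.51), ([222.0, 352.0], 0.21)]
scene knife_block [([168.0, 167.0], 0.86), ([208.0, 263.0], 0.16)]
scene clip [([293.0, 303.0], 0.62)]
scene clip_mid [([298.0, 307.0], 0.5)]
scene tumbler [([131.0, 206.0], 0.63), ([196.0, 202.0], 0.2)]
scene mule_mug [([224.0, 354.0], 0.89), ([295.0, 304.0], 0.32)]
scene jigger [([236.0, 206.0], 0.91)]
top pump_top [([335.0, 220.0], 0.62), ([382.0, 289.0], 0.6)]
top oyster_knife [([383.0, 160.0], 0.8)]
top knife_grip []
top knife_block [([374.0, 157.0], 0.92)]
top clip []
top clip_mid []
top tumbler [([341.0, 102.0], 0.97)]
top mule_mug [([167.0, 106.0], 0.76)]
top jigger [([286.0, 186.0], 0.62)]
[198.59120918 201.14372357] [232.69349787 112.78839919]
knife origin exp [164.8408239  144.59744209] [384.35220882 153.82762468] grip [162.74325586 133.85312943] [388.58622373 151.19862662]
```

Everything checks out: the head is up, the knife is upright in its block, the clip is on the coaster, and the tumbler, mug and jigger have not moved.

```bash
python3 -c "
from station import hand_in
print(hand_in())"
```

```text
the job is handed in; nothing more can be done
None
```

The job is handed in at about 54 s, though the verdict came back blank: by forces and camera checks, the clip came off with the knife and lies on the coaster about 10 mm off centre, the pump went to its hard stop and came back up, the knife stands in its block, and the tumbler, mug and jigger stayed put; the elbow joint read 0.047–0.049 rad at full stretch against its listed 0.05 limit.

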